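Put the orange controller away and tuck its case shut

TASK

Take the orange game controller out of its wooden cradle and set it gently, still leaning and buttons facing the same way, all the way down into the grey slanted case. Then swing the blue flap over and press it down until its yellow tab snaps behind the lower rim, so the flap stays shut when you let go; leave the glasses and the tin standing where they are.

Things in the scene. Friction and masses are not known exactly. Their poses are not given: they have to be found in the camera images.
- controller: Orange game controller, 144 mm wide (y), 95 tall, about 0.25 kg. Built leaning: frame level in cradle and in case, tall axis n=(-0.5,0,0.866), thickness axis t=(0.866,0,0.5). Origin: centre of underside. Along n: 0-60 mm hand grips 46 mm thick; 65-95 mm flat upper part 22 mm thick, 120 wide: grip it across t, tool pointing along -n. Sticks and buttons on the +t face.
- controller_grip (a point): Point in the middle of the controller's flat upper part, 81 mm along n from its origin (14 mm below its top edge).
- controller_middle (a point): Middle of the controller, 48 mm along n from its origin.
- cradle: Fixed light wooden cradle, base 130 x 130 x 10 mm, origin under the base. The controller leans in it, origin 30 mm above the cradle's origin, same yaw, and is drawn out along n. Back plate on its own -x side, 136 mm wide, reaches 45 mm along n; an 8 mm lip holds the far side.
- case: Fixed grey case leaning away from the robot (yaw near pi). Origin on the table, z up. Own axes n=(-0.5,0,0.866) out of the mouth, t=(0.866,0,0.5) towards the hinge. From O (origin + 30 mm z) it spans +-42 mm in t, +-90 in y, 0-120 in n; walls, floor 5 mm (inside 74 x 170). Lower rim, catching the tab: t=-42..-37. Seated controller: origin 5 mm along n from O, leaning on the lower wall.
- case_mouth (a point): Centre of the case's mouth, in the plane of the rim (120 mm along n from O).
- case_middle (a point): Centre of the space for the controller in the case, 53 mm along n from O; controller_middle lies within 20 mm of it when seated.
- case_hinge (a point): Middle of the flap's hinge axis (along the case's y), 3 mm above the upper, far rim along n.
- flap (a joint): Angle of the blue flap (176 mm wide, 88 mm hinge to free edge, 4 mm thick, underside on the hinge axis): 0 shut flat on the rim, 1.57 straight out along n, about 2.2 open (nearly upright). A light spring opens it; it stays shut, at about 0.03, only once the tab has snapped in, which takes 4 to 8 N at the free edge.
- flap_edge (a point): Middle of the flap's free edge, on its outer face.
- tab_tip (a point): Nose of the yellow tab (60 mm wide, a white roller at its end, reaching 15 mm inwards from the flap, 75 mm from the hinge, springy); latched it lies about 10 mm below the rim inside the lower wall.
- coaster: Fixed round bamboo coaster, 100 mm across, 8 mm thick. Origin: centre of its underside.
- tumbler_a: Glass tumbler, 74 mm across its rim, 95 mm high, standing on the coaster. Origin: centre of its underside.
- tumbler_b: Glass tumbler, 74 mm across its rim, 95 mm high, standing on the bench. Origin: centre of its underside.
- tin: Stainless tin with a twist cap, 74 mm across, 88 mm high, on the bench. Origin: centre of its underside.
Things that resemble listed ones, but are neither listed nor needed, are in the scene too. Several things have the shape of the case; the one meant has the colours described above.

How it is judged:
By the outcome, as a careful person would: the job done as asked, in the order asked, and still so for the second after the job is handed in, with the robot touching nothing.
It also fails if it takes over 61 s, if anything falls off the work surface, if the arm or the gripper's body presses on something with over 40 N, if the wrist force passes 120 N, or if a joint passes its speed limit or range.

ROBOT

A 6-joint arm with a two-finger parallel gripper is mounted at the origin on the work surface. World frame = base frame: x ahead of the robot, y to its left, z up, the work surface at z = 0. Lengths are in m, angles in rad, forces in N, time in s.
With the tool pointing down it reaches from about 0.375 to 0.75 m from the base axis. Payload 9 kg.
Tool frame: the origin (TCP) lies between the finger pads, 19 mm behind the fingertips; this is the grasp point; z points along the fingers, y is the line along which they close (so a half turn about z gives the same grasp; the last joint's range is limited). The gripper opens to 85 mm and grips with 20 to 120 N. Pads are 22 mm wide; open, the fingers measure 114 mm over their backs; the gripper's body (76 mm by 85 mm) begins 54 mm behind the grasp point. The pads swing forward as they close: fully open they stand 13 mm farther back than shut.
Start: joints at [-1.402, 0.104, 0.097, 1.564, 0, 1.353], TCP at [0.226, -0.556, 0.25] pointing down, gripper open.
Joint ranges: [-2.99, 2.99], [-0.84, 1.86], [-1.1, 1.16], [-1.84, 2.11], [-1.51, 1.56], [-3.14, 3.14]. Speed limits (rad/s): [2.22, 2.22, 2.57, 3.14, 3.14, 3.14].

INTERFACE

Orientations are given as a unit quaternion [x, y, z, w].
In Python, from station import r, imaging, models gives the robot as it stands.
- The arm moves only by the tool jog_arm, never from a script. Its argument "increments" is a list of rows, each an object of numbers: "fingers": the closure, from 0 (fully open) to 1 (shut); "dx", "dy", "dz": the shift along the world's x, y, z scaled (see below); "rx", "ry", "rz": the turn, a rotation vector about the world's x, y, z scaled (see below). A call has 1 to 12 rows; each row is the pose to reach, as a shift and turn from the pose commanded when the call began, turning the shorter way round; what a row does not reach only later rows make up. The controller multiplies each number of a shift by 0.6 m and each number of a turn by 180 degrees. A row lasts 1/10 s, in which the tool goes at most 50 mm and 8.59 degrees, less where a joint would pass 70% of its speed; a pose out of reach is approached as far as the arm can. A call with a number of a shift or a turn outside -1 to 1 is refused whole. A call with a gripper value outside its range is refused whole. The fingers move at their own pace and stop on an object; the grip force is fixed at half the most. Time passes only in rows, so rows that repeat a pose let the fingers close. It gives the time, the measured TCP pose, the force, the opening and the grip force at its end, in the units of the state.
- r.state(): the state, without advancing time (a new reading comes with each control period).
- imaging.get_image(name): name is "side" or "top" or "wrist"; returns the picture (384x512x3 uint8, blue, green, red); there is no depth.
- imaging.camera_params(name): a dict with "camera_matrix" (3x3 intrinsics, pixels), "k1" (the pictures are not rectified: a ray, as slopes to the right and down, at radius r is drawn at 1 + k1 r^2 times it, then the intrinsics apply), "rvec" (rotation vector, rad) and "tvec" (3), from world to camera coordinates, as OpenCV has them; the wrist camera has in their place "mount" (4x4, takes a point from camera to tool coordinates, whose origin is the TCP and whose axes are the flange's). Camera axes: x right, y down, z forward; pixel columns grow to the right and rows downward; lengths in m; the calibration is good to about 2 mm. A picture is of the moment at which its call begins: read the wrist's pose just before it. camera_params takes no time and is no camera call.
- r.sign_off(): hands the job in; it is judged then, once.
Trained networks look in the newest picture that a camera, given by its name, has taken for a name from the list of things; names that differ only in an ending like _2 or _b are one class to them, and where a whole thing is asked for, a point or a joint stands for the part that bears it (a point fixed in the world has none). Each returns a list of dicts, best first, with "conf" (0 to 1); they miss things now and then, are a little off and sometimes report something else, mostly with a low value. They report only what shows in the picture. A call takes as long as a camera call. They do not tell look-alikes from the thing itself.
- models.recognise(query, camera): "rect" ([left, top, right, bottom] as shares, 0 to 1, of the picture: columns of its width, rows of its height, round what is visible of it).
- models.masks_of(query, camera): "pixels" (384x512 bool, what is visible of it) and "rect" ([left, top, right, bottom] as shares, 0 to 1, of the picture: columns of its width, rows of its height, round what is visible of it).
- models.tip_of(query, camera): "at" ([column, row] as shares, 0 to 1, of the picture: columns of its width, rows of its height: a listed point, or the origin of a listed thing).
The state is a dict: "time_s": time; "q": joint angles; "joint_vel": joint speeds; "joint_torque": joint torques, N m; "position": TCP position; "tool_rot": TCP orientation; "force": force on the tool from outside, world axes, zero at the start; "wrist_torque": the same for the moment, N m; "gripper_width": finger opening in m; "grasp_force": force on a finger pad.
Only numpy, scipy, OpenCV 4.12 (cv2) and the standard library are available. Lean on these libraries where they do the work, as an engineer would, in place of code of your own. Each camera call takes 0.05 s, during which the arm holds its last target. There are 200 camera calls.

## Working session

There is one attempt and no reset: what is moved stays moved. The work goes in short steps, Python scripts to look and compute and a tool call to move; the robot and the scene stay as the last step left them, time stands still between calls to the robot, and variables do not carry over. Pictures are saved under pics/ and viewed, at most 10 in all, crops included, and the job is handed in when it is done.

Besides the shell and the picture viewer there is one more tool, called after "Call:" by a JSON object that holds its "method" and its "body", one argument or row to a line. jog_arm: Moves the arm, as the interface text tells. Shifts and turns lie within -1 to 1; 1 stands for 0.6 m of shift or 180 degrees of turn. Its arguments: {"type":"object","properties":{"increments":{"type":"array","items":{"type":"object","properties":{"fingers":{"type":"number"},"dx":{"type":"number","minimum":-1,"maximum":1},"dy":{"type":"number","minimum":-1,"maximum":1},"dz":{"type":"number","minimum":-1,"maximum":1},"rx":{"type":"number","minimum":-1,"maximum":1},"ry":{"type":"number","minimum":-1,"maximum":1},"rz":{"type":"number","minimum":-1,"maximum":1}}}}},"required":["increments"]}

```bash
mkdir -p pics; ls; cat > h.py <<'E'
import numpy as np, cv2
from scipy.spatial.transform import Rotation as R
from station import r, imaging, models
def cam(name):
    p=imaging.camera_params(name); K=np.array(p["camera_matrix"],float); k1=p["k1"]
    if "mount" in p:
        s=r.state(); T=np.eye(4); T[:3,:3]=R.from_quat(s["tool_rot"]).as_matrix(); T[:3,3]=s["position"]
        W=np.linalg.inv(T@np.array(p["mount"])); return K,k1,W[:3,:3],W[:3,3]
    return K,k1,cv2.Rodrigues(np.array(p["rvec"],float))[0],np.array(p["tvec"],float).ravel()
def ray(c,uv):
    K,k1,Rm,t=c
    d=cv2.undistortPoints(np.array([[uv]],float),K,np.array([k1,0,0,0.]))[0,0]
    v=Rm.T@np.array([d[0],d[1],1]); return -Rm.T@t, v/np.linalg.norm(v)
def proj(c,P):
    K,k1,Rm,t=c
    return cv2.projectPoints(np.atleast_2d(np.array(P,float)),cv2.Rodrigues(Rm)[0],t,K,np.array([k1,0,0,0.]))[0][:,0]
def atz(c,uv,z):
    o,v=ray(c,uv); return o+v*(z-o[2])/v[2]
def tri(rs):
    A=sum(np.eye(3)-np.outer(v,v) for o,v in rs); b=sum((np.eye(3)-np.outer(v,v))@o for o,v in rs)
    P=np.linalg.solve(A,b); return P,[np.linalg.norm(np.cross(P-o,v)) for o,v in rs]
E
cat > a.py <<'E'
from h import *
ims={n:imaging.get_image(n) for n in("side","top")}
for n in ims: cv2.imwrite(f"pics/{n}0.png",ims[n])
np.set_printoptions(precision=4,suppress=True)
for n in ims:
    print(n, "pos",ray(cam(n),(256,192)))
    for q in ["controller","controller_grip","controller_middle","cradle","case","case_mouth","case_middle","case_hinge","flap_edge","tab_tip","coaster","tumbler_a","tin"]:
        print(n,q,[(round(d["conf"],2),np.round(np.array(d["at"])*[512,384],1).tolist()) for d in models.tip_of(q,n)][:5])
s=r.state();print(s)
E
python3 a.py
```

```text
pics
side pos (array([0.3769, 0.8062, 0.7929]), array([ 0.2336, -0.7487, -0.6204]))
side controller [(0.97, [305.5, 188.3]), (0.61, [291.1, 151.4])]
side controller_grip [(0.86, [290.0, 169.6]), (0.75, [277.7, 272.9]), (0.62, [304.9, 192.6])]
side controller_middle [(0.76, [296.5, 176.6]), (0.73, [275.5, 244.5])]
side cradle [(0.66, [305.1, 199.6]), (0.5, [288.0, 150.5])]
side case [(0.87, [288.5, 299.3]), (0.77, [166.0, 288.7]), (0.21, [290.9, 168.2])]
side case_mouth [(0.97, [264.1, 254.8]), (0.75, [128.2, 246.6])]
side case_middle [(0.94, [276.5, 274.1]), (0.59, [150.4, 269.1])]
side case_hinge [(0.91, [143.3, 242.6]), (0.87, [275.7, 245.1])]
side flap_edge [(0.63, [294.3, 217.4]), (0.63, [109.7, 251.3]), (0.38, [305.0, 189.3])]
side tab_tip [(0.57, [279.1, 222.3])]
side coaster [(0.67, [198.8, 369.4])]
side tumbler_a [(0.85, [201.8, 361.2]), (0.59, [290.9, 148.0])]
side tin [(0.75, [291.9, 168.3]), (0.7, [196.1, 223.1]), (0.26, [204.4, 364.5])]
top pos (array([0.3964, 0.0228, 1.2213]), array([ 0.2245, -0.0019, -0.9745]))
top controller [(0.68, [309.7, 222.4])]
top controller_grip
[... 439 characters left out ...]
38.0])]
top tab_tip [(0.54, [194.6, 232.5])]
top coaster [(0.67, [146.6, 214.7])]
top tumbler_a [(0.77, [149.9, 215.4]), (0.74, [374.2, 197.5])]
top tin [(0.6, [252.4, 161.5]), (0.3, [195.7, 234.6])]
{'time_s': 1.4, 'q': array([-1.4017,  0.1041,  0.0973,  1.5639,  0.    ,  1.3531]), 'joint_vel': array([-0.0009,  0.0019, -0.0009, -0.0022,  0.0015, -0.0012]), 'joint_torque': array([  0.0007, -55.6751,  50.3768,   0.0006,  -0.0002,  -0.    ]), 'position': array([ 0.2264, -0.5557,  0.25  ]), 'tool_rot': array([0.9814, 0.1922, 0.    , 0.    ]), 'force': array([-0.06  , -0.4444, -0.5654]), 'wrist_torque': array([-0.0522,  0.0528, -0.0002]), 'grasp_force': 0.0, 'gripper_width': 0.08539371986786079}
```

```bash
python3 - <<'E'
import cv2
for n in("side","top"):
    i=cv2.imread(f"pics/{n}0.png"); cv2.imwrite(f"pics/{n}0b.png",cv2.resize(i,(800,600),interpolation=cv2.INTER_CUBIC))
E
```

```text
(no output)
```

View pics/side0b.png

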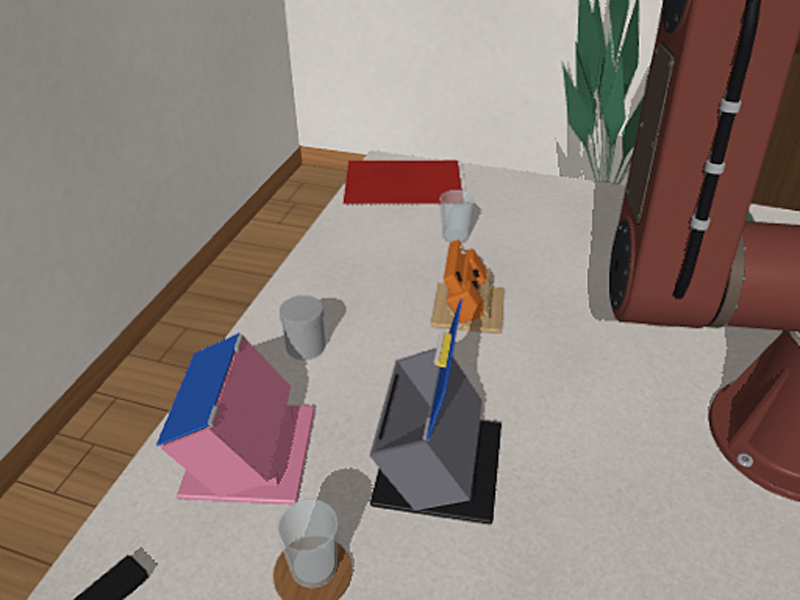

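View pics/top0b.png

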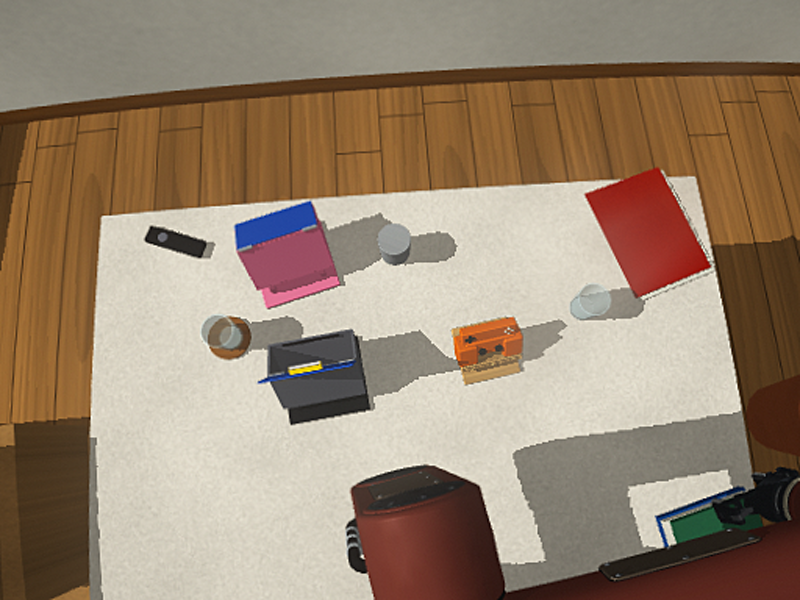

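The side view (800-scale) shows the grey case with open blue flap at about (430,430), its yellow tab at (443,350), and the orange controller in its cradle at (465,280). The pink case at (240,420) is a look-alike. In the top view the case is at (315,370) and the controller at (487,342). Both lean away from the robot, so both yaws are near pi.

```bash
cat > fit.py <<'E'
from h import *
from scipy.optimize import minimize
np.set_printoptions(precision=4,suppress=True)
n=np.array([-.5,0,.866]);t=np.array([.866,0,.5]);y=np.array([0,1.,0])
def box(n0,n1,t0,t1,hy,o): return np.array([o+a*n+b*t+c*y for a in(n0,n1) for b in(t0,t1) for c in(-hy,hy)])
CASE=[box(0,.12,-.042,.042,.09,np.array([0,0,.03]))]
CTRL=[box(.0,.06,-.023,.023,.072,np.array([0,0,.03])),box(.065,.095,-.011,.011,.06,np.array([0,0,.03]))]
def W(p,P): return P@R.from_euler('z',p[2]).as_matrix().T+[p[0],p[1],0]
def sil(c,p,boxes):
    m=np.zeros((384*4,512*4),np.uint8)
    for b in boxes:
        cv2.fillConvexPoly(m,cv2.convexHull((proj(c,W(p,b))*4).astype(np.int32)),255)
    return cv2.resize(m,(512,384),interpolation=cv2.INTER_AREA)/255.
ims={k:imaging.get_image(k) for k in("side","top")}; C={k:cam(k) for k in ims}
out={}
for q,boxes,x0,colr in(("case",CASE,None,0),("controller",CTRL,None,1)):
    M={}
    for k in ims:
        ds=models.masks_of(q,k)
        print(q,k,[(round(d["conf"],2),np.round(np.array(d["rect"])*[512,384,512,384]).tolist(),int(d["pixels"].sum())) for d in ds])
        hsv=cv2.cvtColor(ims[k],cv2.COLOR_BGR2HSV)
        if colr: # orange
            m=cv2.inRange(hsv,(6,170,110),(16,255,255))>0
            N,l,st,_=cv2.connectedComponentsWithStats(m.astype(np.uint8))
            m=l==1+np.argmax(st[1:,4])
        else:
            ds=[d for d in ds if d["pixels"].sum()>50]
            # non-pink: mean saturation low
            ds=sorted(ds,key=lambda d:np.median(hsv[...,1][d["pixels"]]))
            m=ds[0]["pixels"]
        M[k]=m
    cs={k:np.argwhere(M[k])[:,::-1].mean(0) for k in M}
    P,e=tri([ray(C[k],cs[k]) for k in M]); print(q,"centroid",P,e)
    hull={k:(cv2.fillConvexPoly(np.zeros((384,512),np.uint8),cv2.convexHull(np.argwhere(M[k])[:,::-1].astype(np.int32)),1)>0) for k in M} if not colr else M
    def cost(p): return sum(np.abs(sil(C[k],p,boxes)-hull[k]).sum()/hull[k].sum() for k in M)
    best=min((minimize(cost,[P[0]-.03,P[1],np.pi+a],method="Nelder-Mead",options=dict(initial_simplex=[[P[0]-.03+d,P[1]+f,np.pi+a+g] for d,f,g in((0,0,0),(.03,0,0),(0,.03,0),(0,0,.15))])) for a in(-.25,0,.25)),key=lambda r:r.fun)
    print(q,best.x,best.fun,[np.abs(sil(C[k],best.x,boxes)-hull[k]).sum()/hull[k].sum() for k in M]); out[q]=best.x
    for k in M:
        for b in boxes:
            pts=proj(C[k],W(best.x,b))
            out[q,k]=out.get((q,k),[])+[pts]
tiles=[]
for k in ims:
    big=cv2.resize(ims[k],None,fx=4,fy=4,interpolation=cv2.INTER_CUBIC)
    for q in("case","controller"):
        for pts in out[q,k]:
            for i in range(8):
                for b in(1,2,4):
                    if i&b==0: cv2.line(big,tuple((pts[i]*4+2).astype(int)),tuple((pts[i|b]*4+2).astype(int)),(0,255,0),1)
        c=(np.mean(out[q,k][0],axis=0)*4).astype(int); tiles.append(big[max(c[1]-200,0):max(c[1]-200,0)+400,c[0]-260:c[0]+260])
tiles=[cv2.resize(a,(400,300)) for a in tiles]
cv2.imwrite("pics/fit.png",np.vstack([np.hstack(tiles[:2]),np.hstack(tiles[2:])]))
c=r.state();print(c["time_s"])
E
python3 fit.py
```

```text
case side [(0.96, [99.0, 216.0, 201.0, 324.0], 7723), (0.73, [239.0, 194.0, 324.0, 337.0], 7399), (0.53, [272.0, 199.0, 296.0, 275.0], 594)]
case top [(0.89, [172.0, 213.0, 238.0, 275.0], 3130), (0.56, [150.0, 131.0, 220.0, 200.0], 3171)]
case centroid [0.5119 0.2075 0.059 ] [np.float64(0.0009884650888497945), np.float64(0.0009884650888496748)]
case [0.4788 0.2065 3.0918] 0.5847933335297248 [np.float64(0.33992192964642703), np.float64(0.24487140388329778)]
controller side [(0.92, [285.0, 155.0, 313.0, 204.0], 1040)]
controller top [(0.91, [289.0, 203.0, 333.0, 234.0], 962), (0.63, [245.0, 142.0, 262.0, 173.0], 471)]
controller centroid [0.5362 0.4836 0.5902] [np.float64(0.10670787458752792), np.float64(0.10670787458752796)]
controller [0.3184 1.0686 1.2536] 2.0 [np.float64(1.0), np.float64(1.0)]fit.py:12: RuntimeWarning: invalid value encountered in cast
  cv2.fillConvexPoly(m,cv2.convexHull((proj(c,W(p,b))*4).astype(np.int32)),255)
Traceback (most recent call last):
  File "fit.py", line 51, in <module>
    tiles=[cv2.resize(a,(400,300)) for a in tiles]
           ~~~~~~~~~~^^^^^^^^^^^^^
cv2.error: OpenCV(4.12.0) /io/opencv/modules/imgproc/src/resize.cpp:4208: error: (-215:Assertion failed) !ssize.empty() in function 'resize'
```

```bash
python3 - <<'E'
s=open('fit.py').read()
a=s.index("        if colr: # orange"); b=s.index("        M[k]=m\n")
s=s[:a]+'''        ds=[d for d in ds if d["pixels"].sum()>900]
        if colr: m=ds[0]["pixels"]
        else:
            m=min(ds,key=lambda d:np.median(hsv[...,1][d["pixels"]]))["pixels"]
            m=m&(hsv[...,2]>55)&(hsv[...,1]<70)
            m=cv2.morphologyEx(m.astype(np.uint8),cv2.MORPH_OPEN,np.ones((3,3)))
            N,l,st,_=cv2.connectedComponentsWithStats(m); m=np.isin(l,[i for i in range(1,N) if st[i,4]>150])
'''+s[b:]
s=s.replace("c=np.mean","c=np.mean").replace("big[max","big[max")
open('fit.py','w').write(s)
E
python3 fit.py
```

```text
case side [(0.78, [98.0, 213.0, 206.0, 327.0], 7839), (0.77, [238.0, 193.0, 322.0, 338.0], 7263)]
case top [(0.73, [152.0, 133.0, 217.0, 200.0], 3009), (0.6, [170.0, 213.0, 238.0, 272.0], 3102)]
case centroid [0.522  0.2071 0.0653] [np.float64(0.00024601822252644635), np.float64(0.0002460182225264974)]
case [0.4906 0.2015 3.2585] 0.09158367352526883 [np.float64(0.025814409156905034), np.float64(0.06576926436836379)]
controller side [(0.79, [287.0, 157.0, 312.0, 204.0], 978)]
controller top [(0.82, [289.0, 203.0, 334.0, 235.0], 919), (0.45, [365.0, 181.0, 389.0, 204.0], 466)]
controller centroid [ 0.5586 -0.1619  0.0627] [np.float64(0.0023977542500754775), np.float64(0.002397754250075311)]
controller [ 0.5361 -0.167   3.3417] 0.36441011825110065 [np.float64(0.18420145154176187), np.float64(0.18020866670933877)]
2.0
```

View pics/fit.png

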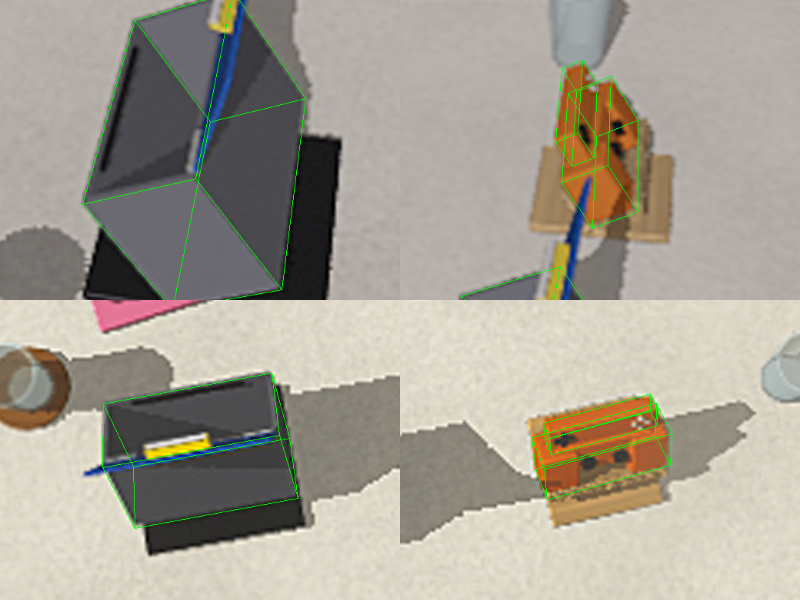

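```bash
cat >> h.py <<'E'
np.set_printoptions(precision=4,suppress=True)
def frame(yaw,sgn):
    M=R.from_euler('z',yaw).as_matrix(); n=M@[-.5,0,.8660254]; t=M@[.8660254,0,.5]
    return n,t,M@[0,1,0]
def goal(yaw,sgn,tilt=0):
    n,t,y=frame(yaw,sgn); z=-n; yy=sgn*t; return np.column_stack([np.cross(yy,z),yy,z])
def delta(P,G,ref=None):
    s=r.state() if ref is None else ref
    R0=R.from_quat(s["tool_rot"]); rv=(R.from_matrix(G)*R0.inv()).as_rotvec()
    return (np.array(P)-s["position"])/.6, rv/np.pi
E
python3 - <<'E'
from h import *
c={k:cam(k) for k in("side","top")}
for q,a,b in(("grip",(290,169.6),(312.3,211.8)),("mid",(296.5,176.6),(309.1,221.4)),("orig",(305.5,188.3),(309.7,222.4)),("cradle",(305.1,199.6),(311.3,225.7))):
    print(q,tri([ray(c["side"],a),ray(c["top"],b)]))
print(imaging.camera_params("wrist"))
for yaw in(3.25,):
  n,t,y=frame(yaw,1); G0=np.array([.536,-.165,.03])+.081*n
  for s in(1,-1):
    P=G0+.16*n; d,rv=delta(P,goal(yaw,s)); print(s,n,P,d,rv,np.linalg.norm(rv)*180)
E
```

```text
grip (array([ 0.5766, -0.1595,  0.0961]), [np.float64(0.0011642432833678528), np.float64(0.0011642432833677545)])
mid (array([ 0.5508, -0.147 ,  0.0851]), [np.float64(0.004769715407013923), np.float64(0.004769715407013875)])
orig (array([ 0.5383, -0.1557,  0.0441]), [np.float64(0.009440962638842214), np.float64(0.00944096263884219)])
cradle (array([ 0.5356, -0.1679, -0.0076]), [np.float64(0.006574457883354276), np.float64(0.0065744578833543945)])
{'camera_matrix': array([[292.9741,   0.    , 251.8042],
       [  0.    , 292.9741, 193.4627],
       [  0.    ,   0.    ,   1.    ]]), 'k1': -0.013420939128020294, 'mount': array([[-0.0001, -0.9544, -0.2985,  0.0762],
       [ 1.    , -0.0002,  0.0002,  0.0005],
       [-0.0003, -0.2985,  0.9544, -0.1242],
       [ 0.    ,  0.    ,  0.    ,  1.    ]])}
1 [0.4971 0.0541 0.866 ] [ 0.6558 -0.152   0.2387] [ 0.7158  0.6729 -0.0188] [-0.1653  0.0986 -0.5734] 108.86739373009642
-1 [0.4971 0.0541 0.866 ] [ 0.6558 -0.152   0.2387] [ 0.7158  0.6729 -0.0188] [0.0915 0.1534 0.4014] 79.0827849875381
```

Call:
{"method": "jog_arm", "body": {
  "increments": [
    {"dx": 0.715, "dy": 0.675, "dz": 0.0, "rx": 0.0915, "ry": 0.1534, "rz": 0.4014},
    {"dx": 0.715, "dy": 0.675, "dz": 0.0, "rx": 0.0915, "ry": 0.1534, "rz": 0.4014},
    {"dx": 0.715, "dy": 0.675, "dz": 0.0, "rx": 0.0915, "ry": 0.1534, "rz": 0.4014},
    {"dx": 0.715, "dy": 0.675, "dz": 0.0, "rx": 0.0915, "ry": 0.1534, "rz": 0.4014},
    {"dx": 0.715, "dy": 0.675, "dz": 0.0, "rx": 0.0915, "ry": 0.1534, "rz": 0.4014},
    {"dx": 0.715, "dy": 0.675, "dz": 0.0, "rx": 0.0915, "ry": 0.1534, "rz": 0.4014},
    {"dx": 0.715, "dy": 0.675, "dz": 0.0, "rx": 0.0915, "ry": 0.1534, "rz": 0.4014},
    {"dx": 0.715, "dy": 0.675, "dz": 0.0, "rx": 0.0915, "ry": 0.1534, "rz": 0.4014},
    {"dx": 0.715, "dy": 0.675, "dz": 0.0, "rx": 0.0915, "ry": 0.1534, "rz": 0.4014},
    {"dx": 0.715, "dy": 0.675, "dz": 0.0, "rx": 0.0915, "ry": 0.1534, "rz": 0.4014},
    {"dx": 0.715, "dy": 0.675, "dz": 0.0, "rx": 0.0915, "ry": 0.1534, "rz": 0.4014},
    {"dx": 0.715, "dy": 0.675, "dz": 0.0, "rx": 0.0915, "ry": 0.1534, "rz": 0.4014}
  ]
}}

```text
validation failed for argument at $.in...
```

Call:
{"method": "jog_arm", "body": {
  "increments": [
    {"dx": 0, "dy": 0, "dz": 0},
    {"dx": 0, "dy": 0, "dz": 0}
  ]
}}

```text
validation failed for argument at $.in...
```

Call:
{"method": "jog_arm", "body": {
  "increments": [
    {"dx": 0.715, "dy": 0.675, "dz": 0.0, "rx": 0.0915, "ry": 0.1534, "rz": 0.4014, "fingers": 0.0},
    {"dx": 0.715, "dy": 0.675, "dz": 0.0, "rx": 0.0915, "ry": 0.1534, "rz": 0.4014, "fingers": 0.0},
    {"dx": 0.715, "dy": 0.675, "dz": 0.0, "rx": 0.0915, "ry": 0.1534, "rz": 0.4014, "fingers": 0.0},
    {"dx": 0.715, "dy": 0.675, "dz": 0.0, "rx": 0.0915, "ry": 0.1534, "rz": 0.4014, "fingers": 0.0},
    {"dx": 0.715, "dy": 0.675, "dz": 0.0, "rx": 0.0915, "ry": 0.1534, "rz": 0.4014, "fingers": 0.0},
    {"dx": 0.715, "dy": 0.675, "dz": 0.0, "rx": 0.0915, "ry": 0.1534, "rz": 0.4014, "fingers": 0.0},
    {"dx": 0.715, "dy": 0.675, "dz": 0.0, "rx": 0.0915, "ry": 0.1534, "rz": 0.4014, "fingers": 0.0},
    {"dx": 0.715, "dy": 0.675, "dz": 0.0, "rx": 0.0915, "ry": 0.1534, "rz": 0.4014, "fingers": 0.0},
    {"dx": 0.715, "dy": 0.675, "dz": 0.0, "rx": 0.0915, "ry": 0.1534, "rz": 0.4014, "fingers": 0.0},
    {"dx": 0.715, "dy": 0.675, "dz": 0.0, "rx": 0.0915, "ry": 0.1534, "rz": 0.4014, "fingers": 0.0},
    {"dx": 0.715, "dy": 0.675, "dz": 0.0, "rx": 0.0915, "ry": 0.1534, "rz": 0.4014, "fingers": 0.0},
    {"dx": 0.715, "dy": 0.675, "dz": 0.0, "rx": 0.0915, "ry": 0.1534, "rz": 0.4014, "fingers": 0.0}
  ]
}}

```text
time_s: 3.2
position: [0.6201, -0.1514, 0.2254]
tool_rot: [0.646, 0.725, -0.184, -0.155]
force: [1.0, -0.2, -0.2]
gripper_width: 0.0853
grasp_force: 0.0
```

Call:
{"method": "jog_arm", "body": {
  "increments": [
    {"dx": 0, "dy": 0, "dz": 0, "rx": 0, "ry": 0, "rz": 0, "fingers": 0},
    {"dx": 0, "dy": 0, "dz": 0, "rx": 0, "ry": 0, "rz": 0, "fingers": 0}
  ]
}}

```text
time_s: 3.4
position: [0.6188, -0.1538, 0.2268]
tool_rot: [0.646, 0.724, -0.185, -0.155]
force: [0.1, -0.7, -0.2]
gripper_width: 0.0852
grasp_force: 0.0
```

```bash
python3 - <<'E'
from h import *
s=r.state(); print(s["q"],s["position"],s["tool_rot"])
print(delta([.655,-.151,.25],goal(3.25,-1)))
im=imaging.get_image("wrist"); cv2.imwrite("pics/w1.png",im)
for q in["controller","controller_grip","controller_middle","cradle"]:
    print(q,[(round(d["conf"],2),np.round(np.array(d["at"])*[512,384],1).tolist()) for d in models.tip_of(q,"wrist")][:3])
E
```

```text
[-0.3484  0.9148  1.0183  2.1106 -0.2229  1.1579] [ 0.6188 -0.1538  0.2268] [ 0.646   0.7243 -0.1845 -0.155 ]
(array([0.0604, 0.0047, 0.0387]), array([ 0.0031,  0.0122, -0.003 ]))
controller [(0.74, [270.2, 169.5])]
controller_grip [(0.89, [275.7, 189.2])]
controller_middle []
cradle [(0.8, [279.3, 161.0])]
```

View pics/w1.png

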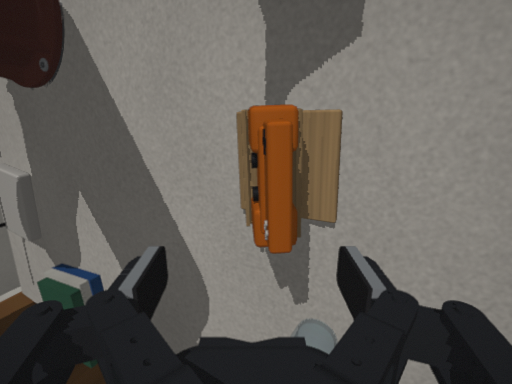

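The wrist picture shows the orange controller from above: slab spanning about (266–293, 122–250), sticks on the left (robot side), cradle base to its right. The wrist pitch joint (q4) is at its limit at this height, so I'll fit the pose from the current picture.

```bash
cat > fit2.py <<'E'
from h import *
from scipy.optimize import minimize, least_squares
exec(open('fit.py').read().split("ims={")[0].split("from scipy.optimize import minimize\n")[1])
c=cam("wrist"); im=imaging.get_image("wrist"); hsv=cv2.cvtColor(im,cv2.COLOR_BGR2HSV)
m=cv2.inRange(hsv,(5,190,90),(16,255,255)); N,l,st,ce=cv2.connectedComponentsWithStats(m)
i=min((i for i in range(1,N) if st[i,4]>500),key=lambda i:np.hypot(*(ce[i]-[276,180]))); print(st[i])
m=cv2.morphologyEx((l==i).astype(np.uint8),cv2.MORPH_CLOSE,np.ones((9,9)))
def cost(p): return np.abs(sil(c,p,CTRL)-m).sum()/m.sum()
best=min((minimize(cost,[.54,-.16,a],method="Nelder-Mead",options=dict(initial_simplex=[[.54,-.16,a],[.56,-.16,a],[.54,-.14,a],[.54,-.16,a+.1]])) for a in(3.2,3.3,3.4)),key=lambda r:r.fun)
p=best.x; print(p,best.fun)
n,t,y=frame(p[2],1); print("grip",np.array([p[0],p[1],.03])+.081*n)
big=cv2.resize(im,None,fx=4,fy=4,interpolation=cv2.INTER_CUBIC)
for b in CTRL:
    pts=proj(c,W(p,b))*4+2
    for i in range(8):
        for k in(1,2,4):
            if i&k==0: cv2.line(big,tuple(pts[i].astype(int)),tuple(pts[i|k].astype(int)),(0,255,0),1)
cv2.imwrite("pics/w2.png",big[380:980,850:1400])
E
python3 fit2.py
```

```text
[ 249  104   50  147 5491]
[ 0.537  -0.1662  3.2935] 0.24262187223718568
grip [ 0.577  -0.1601  0.1001]
```

View pics/w2.png

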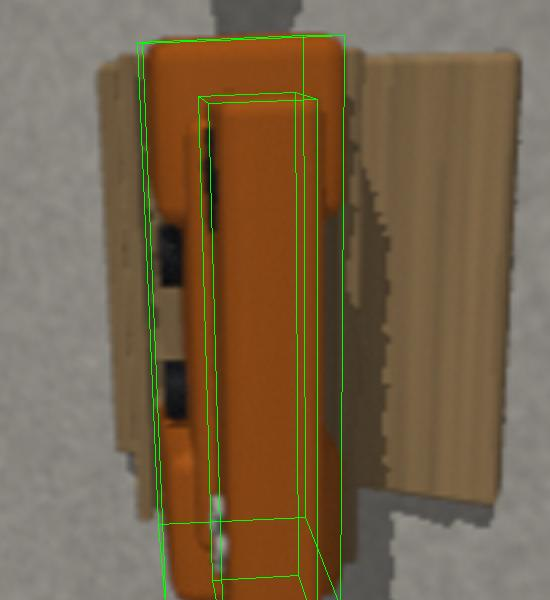

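The slab's right edge matches the fit, but there are two horns with a gap between them, so the fitted yaw is slightly off. I'll refit with a better shape.

```bash
sed -i 's/^c=cam("wrist")/def hb(y0,y1,n0,n1,h): return np.array([np.array([0,0,.03])+a*n+b*t+q*y for a in(n0,n1) for b in(-h,h) for q in(y0,y1)])\nCTRL=[hb(.034,.072,0,.06,.023),hb(-.072,-.034,0,.06,.023),hb(-.06,.06,.045,.095,.011)]\n&/; s/^m=cv2.morph.*/m=(l==i).astype(np.uint8)/' fit2.py
sed -i 's/^m=(l==i).*/m=cv2.morphologyEx((l==i).astype(np.uint8),cv2.MORPH_CLOSE,np.ones((3,3)))/' fit2.py
python3 fit2.py; python3 - <<'E'
from h import *
import re
p=[.537,-.1662,3.2535]
E
```

```text
[ 249  104   50  147 5497]
[ 0.5381 -0.1666  3.2941] 0.18533890713645862
grip [ 0.5781 -0.1604  0.1001]
```

View pics/w2.png

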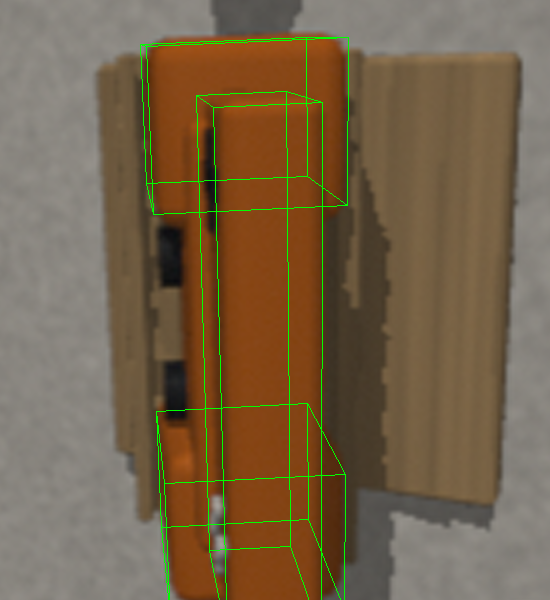

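```bash
python3 - <<'E'
from h import *
yaw=3.294; n,t,y=frame(yaw,1); g=np.array([.5381,-.1666,.03])+.082*n
for k in(.07,0):
    print(k,g+k*n,*delta(g+k*n,goal(yaw,-1)))
print(R.from_matrix(goal(yaw,-1)).as_quat())
E
```

```text
0.07 [ 0.6132 -0.1551  0.1616] [-0.0086  0.     -0.1098] [0.0028 0.0126 0.0119]
0 [ 0.5786 -0.1604  0.101 ] [-0.0662 -0.0088 -0.2109] [0.0028 0.0126 0.0119]
[ 0.629   0.733  -0.1964 -0.1685]
```

Call:
{"method": "jog_arm", "body": {
  "increments": [
    {"dx": -0.0086, "dy": 0.0, "dz": -0.11, "rx": 0.0028, "ry": 0.0126, "rz": 0.0119, "fingers": 0.0},
    {"dx": -0.0086, "dy": 0.0, "dz": -0.11, "rx": 0.0028, "ry": 0.0126, "rz": 0.0119, "fingers": 0.0},
    {"dx": -0.0086, "dy": 0.0, "dz": -0.11, "rx": 0.0028, "ry": 0.0126, "rz": 0.0119, "fingers": 0.0},
    {"dx": -0.0086, "dy": 0.0, "dz": -0.11, "rx": 0.0028, "ry": 0.0126, "rz": 0.0119, "fingers": 0.0}
  ]
}}

```text
time_s: 4.15
position: [0.6133, -0.1545, 0.1623]
tool_rot: [0.629, 0.733, -0.197, -0.168]
force: [0.4, 0.4, 0.8]
gripper_width: 0.0851
grasp_force: 0.0
```

```bash
python3 - <<'E'
from h import *
s=r.state(); print(s["q"])
yaw=3.294; n,t,y=frame(yaw,1); g=np.array([.5381,-.1666,.03])+.082*n
for k in(.07,0):
    print(k,g+k*n,*delta(g+k*n,goal(yaw,-1)))
E
```

```text
[-0.3444  0.9075  0.8768  2.0097 -0.2411  1.1311]
0.07 [ 0.6132 -0.1551  0.1616] [-0.0002 -0.0009 -0.0011] [ 0.     -0.     -0.0003]
0 [ 0.5786 -0.1604  0.101 ] [-0.0578 -0.0098 -0.1021] [ 0.     -0.     -0.0003]
```

Call:
{"method": "jog_arm", "body": {
  "increments": [
    {"dx": -0.019, "dy": -0.003, "dz": -0.034, "rx": 0, "ry": 0, "rz": 0, "fingers": 0.0},
    {"dx": -0.038, "dy": -0.006, "dz": -0.068, "rx": 0, "ry": 0, "rz": 0, "fingers": 0.0},
    {"dx": -0.058, "dy": -0.0095, "dz": -0.102, "rx": 0, "ry": 0, "rz": 0, "fingers": 0.0},
    {"dx": -0.058, "dy": -0.0095, "dz": -0.102, "rx": 0, "ry": 0, "rz": 0, "fingers": 0.0},
    {"dx": -0.058, "dy": -0.0095, "dz": -0.102, "rx": 0, "ry": 0, "rz": 0, "fingers": 0.5},
    {"dx": -0.058, "dy": -0.0095, "dz": -0.102, "rx": 0, "ry": 0, "rz": 0, "fingers": 0.5},
    {"dx": -0.058, "dy": -0.0095, "dz": -0.102, "rx": 0, "ry": 0, "rz": 0, "fingers": 0.5},
    {"dx": -0.058, "dy": -0.0095, "dz": -0.102, "rx": 0, "ry": 0, "rz": 0, "fingers": 0.5}
  ]
}}

```text
time_s: 4.95
position: [0.5795, -0.1601, 0.1008]
tool_rot: [0.629, 0.734, -0.196, -0.168]
force: [0.1, 0.6, 0.4]
gripper_width: 0.0426
grasp_force: 0.0
```

```bash
python3 - <<'E'
from h import *
s=r.state(); print(s["q"],s["gripper_width"],s["force"],s["position"])
im=imaging.get_image("wrist"); cv2.imwrite("pics/w3.png",im)
E
```

```text
[-0.3673  0.7712  0.5683  1.8306 -0.2517  1.1094] 0.04259094793799819 [0.0757 0.555  0.3656] [ 0.5795 -0.1601  0.1008]
```

View pics/w3.png

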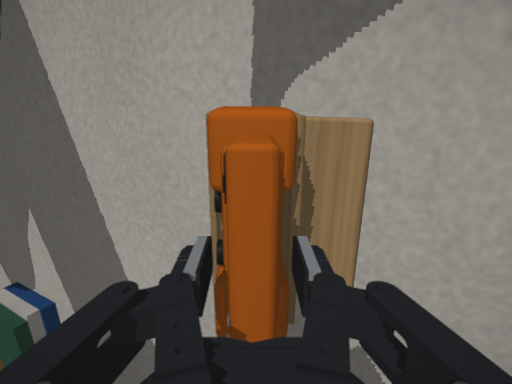

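The picture shows the slab (224–282) centred between the pads (210 and 294). I'll close on it.

Call:
{"method": "jog_arm", "body": {
  "increments": [
    {"dx": 0, "dy": 0, "dz": 0, "rx": 0, "ry": 0, "rz": 0, "fingers": 1.0},
    {"dx": 0, "dy": 0, "dz": 0, "rx": 0, "ry": 0, "rz": 0, "fingers": 1.0},
    {"dx": 0, "dy": 0, "dz": 0, "rx": 0, "ry": 0, "rz": 0, "fingers": 1.0},
    {"dx": 0, "dy": 0, "dz": 0, "rx": 0, "ry": 0, "rz": 0, "fingers": 1.0},
    {"dx": 0, "dy": 0, "dz": 0, "rx": 0, "ry": 0, "rz": 0, "fingers": 1.0}
  ]
}}

```text
time_s: 5.5
position: [0.579, -0.1599, 0.1006]
tool_rot: [0.629, 0.734, -0.196, -0.168]
force: [1.6, 0.4, 5.9]
gripper_width: 0.0281
grasp_force: 58.9
```

```bash
cat > plan.py <<'E'
from h import *
s=r.state(); print(s["q"],s["gripper_width"],s["grasp_force"],s["position"])
n1,_,_=frame(3.294,1)
print("lift/0.1m", .1*n1/.6)
yaw=3.2585; n,t,y=frame(yaw,1); O=np.array([.4906,.2015,.03])
for k,tt in((.25,-.006),(.225,-.006),(.20,-.006),(.087,-.006)):
    print(k,O+k*n+tt*t,*delta(O+k*n+tt*t,goal(yaw,-1)))
print("n/.6",n/.6,"t/.6",t/.6)
E
python3 plan.py
```

```text
[-0.3674  0.7703  0.5663  1.8303 -0.2517  1.1093] 0.02812398594064786 58.85676912032068 [ 0.579  -0.1599  0.1006]
lift/0.1m [0.0824 0.0127 0.1443]
0.25 [0.6199 0.2167 0.2435] [0.0681 0.6277 0.2381] [ 0.0001  0.0002 -0.0118]
0.225 [0.6075 0.2152 0.2219] [0.0474 0.6253 0.202 ] [ 0.0001  0.0002 -0.0118]
0.2 [0.5951 0.2138 0.2002] [0.0268 0.6228 0.1659] [ 0.0001  0.0002 -0.0118]
0.087 [0.539  0.2072 0.1023] [-0.0668  0.6118  0.0028] [ 0.0001  0.0002 -0.0118]
n/.6 [0.8276 0.0972 1.4434] t/.6 [-1.4335 -0.1684  0.8333]
```

```bash
cat > kin.py <<'E'
from h import *
from scipy.optimize import least_squares
D=[([-1.4017,.1041,.0973,1.5639,0,1.3531],[.2264,-.5557,.25],[.9814,.1922,0,0]),
([-.3484,.9148,1.0183,2.1106,-.2229,1.1579],[.6188,-.1538,.2268],[.646,.7243,-.1845,-.155]),
([-.3444,.9075,.8768,2.0097,-.2411,1.1311],[.6133,-.1545,.1623],[.629,.733,-.197,-.168]),
([-.3674,.7703,.5663,1.8303,-.2517,1.1093],[.579,-.1599,.1006],[.629,.734,-.196,-.168])]
lo=np.array([-2.99,-.84,-1.1,-1.84,-1.51,-3.14]);hi=np.array([2.99,1.86,1.16,2.11,1.56,3.14])
E=lambda a,x:R.from_euler(a,x)
def fk(q,p,s=(1,1),Rt=None):
    a0,h,L1,L2x,L2z,d4,d5=p
    b=E('z',q[0]); u=b*E('y',q[1]); f=u*E('y',-q[2]); w=f*E('y',q[3]); v=w*E('z',s[0]*q[4]); k=v*E('x',s[1]*q[5])
    P=b.apply([a0,0,h])+u.apply([0,0,L1])+f.apply([L2x,0,L2z])+w.apply([d4,0,0])+v.apply([d5,0,0])
    return P,(k*Rt if Rt is not None else k)
def fit():
    best=None
    for s in((1,1),(1,-1),(-1,1),(-1,-1)):
        Rt=fk(D[0][0],np.zeros(7),s)[1].inv()*R.from_quat(D[0][2])
        eo=max((fk(q,np.zeros(7),s,Rt)[1].inv()*R.from_quat(o)).magnitude() for q,_,o in D)
        f=lambda p:np.r_[np.concatenate([fk(q,p,s)[0]-P for q,P,_ in D])*1e3,(p-[.0,.4,.4,.4,0,.1,.2])*.05]
        o=least_squares(f,[.0,.4,.4,.4,0,.1,.2])
        if best is None or eo+o.cost*1e-2<best[0]: best=(eo+o.cost*1e-2,s,Rt,o.x,eo,np.abs(o.fun[:12]).max())
    return best
_,s,Rt,p,eo,ep=fit()
def ik(P,G,q0,wr=.5):
    def f(q):
        a,k=fk(q,p,s,Rt); return np.r_[(a-P)*10,wr*(R.from_matrix(G).inv()*k).as_rotvec(),(q-q0)*1e-4]
    o=least_squares(f,np.clip(q0,lo+1e-3,hi-1e-3),bounds=(lo,hi)); a,k=fk(o.x,p,s,Rt)
    return o.x,np.linalg.norm(a-P)*1e3,np.degrees((R.from_matrix(G).inv()*k).magnitude())
if __name__=="__main__":
    print(s,p,"ori err",eo,"pos mm",ep)
    yaw=3.2585; n,t,y=frame(yaw,1); O=np.array([.4906,.2015,.03]); q0=D[3][0]
    for k,tt in((.087,-.006),(.12,-.006),(.15,-.006),(.18,-.006),(.2,-.006),(.215,-.006),(.23,-.006),(.25,-.006)):
        q,a,b=ik(O+k*n+tt*t,goal(yaw,-1),q0); print(k,q,a,b)
E
python3 kin.py
```

```text
(1, 1) [ 0.0463  0.2723  0.2657  0.5118  0.017   0.5625 -0.2626] ori err 0.0015646022834958282 pos mm 127.80628088289481
0.087 [0.439  0.714  0.4748 1.8325 0.1589 1.8522] 3.872727856987911e-07 3.66386146002661e-06
0.12 [0.4278 0.7653 0.6001 1.9081 0.1535 1.8422] 3.501025602172041e-07 3.4494472099484245e-06
0.15 [0.4183 0.8265 0.7343 1.9824 0.1489 1.8338] 3.644161236535187e-07 3.4944940420358455e-06
0.18 [0.4093 0.909  0.8996 2.0664 0.1446 1.8258] 7.17852648009951e-07 4.548913468089286e-06
0.2 [0.4036 0.9567 1.0047 2.11   0.1418 1.8229] 0.09056510920996805 0.8235868244471697
0.215 [0.3996 0.9552 1.0369 2.11   0.1401 1.8241] 0.30791474300329447 2.75986282150158
0.23 [0.3959 0.9558 1.0717 2.11   0.1386 1.8254] 0.5363310375671003 4.725935895571286
0.25 [0.3912 0.9599 1.1223 2.11   0.1372 1.8276] 0.8632362073496735 7.3999723023237545
```

```bash
sed -i "s/a0,h,L1,L2x,L2z,d4,d5=p/a0,h,L1,L2x,L2z,d4,d5,oy=p/; s/b.apply(\[a0,0,h\])/b.apply([a0,oy,h])/; s/np.zeros(7)/np.zeros(8)/g; s/\[.0,.4,.4,.4,0,.1,.2\]/[.0,.4,.4,.4,0,.1,.2,.13]/g" kin.py; python3 kin.py
```

```text
(1, 1) [-0.0002  0.2964  0.337   0.5507  0.0453  0.1383  0.2848  0.1297] ori err 0.0015646022834958282 pos mm 0.013205635875979116
0.087 [0.1358 0.7373 0.5152 1.8722 0.0094 1.5871] 1.4636156241852546e-07 1.1604557394686102e-06
0.12 [0.1353 0.7876 0.6389 1.9455 0.0092 1.5867] 1.7467595022359814e-07 1.36245175963819e-06
0.15 [0.135  0.8472 0.772  2.0191 0.009  1.5864] 2.844852538431947e-07 2.20540016716558e-06
0.18 [0.1346 0.9286 0.9391 2.1047 0.0088 1.5861] 5.527736237083267e-07 4.107822495757451e-06
0.2 [0.1331 0.9222 0.9745 2.11   0.0114 1.5852] 0.20496140866327725 2.1049863116970946
0.215 [0.1319 0.914  0.9965 2.11   0.0136 1.5844] 0.37571049932510886 3.84043649422143
0.23 [0.1306 0.907  1.0199 2.11   0.0159 1.5838] 0.5500102473835772 5.590483061342647
0.25 [0.1289 0.8999 1.0537 2.11   0.0191 1.5829] 0.7891343070063662 7.947770931701798
```

```bash
cat > wp.py <<'E'
from kin import *
def wps(lst,q=None):
    st=r.state(); q=st["q"] if q is None else q
    for name,P,G in lst:
        qq,a,b=ik(P,G,q); d,rv=delta(P,G,st); print(name,P,"|",d.round(4),rv.round(4),"| err %.2fmm %.2fdeg q4 %.2f"%(a,b,qq[3])); q=qq
def G(yaw,less=0): # less: degrees of tilt less than 30
    g=goal(yaw,-1); y=frame(yaw,1)[2]
    for s in(1,-1):
        h=R.from_rotvec(np.radians(s*less)*y).as_matrix()@g
        if h[2,2]<=g[2,2]: return h
cy=3.2585; cn,ct,cyv=frame(cy,1); O=np.array([.4906,.2015,.03])
E
cat > p1.py <<'E'
from wp import *
n1=frame(3.294,1)[0]; p0=r.state()["position"]
wps([("W1",p0+.065*n1,G(3.294)),("W2",np.array([.612,-.155,.225]),G(cy,6.5)),("W3",O+.222*cn,G(cy,6)),("W4",O+.2*cn,G(cy,3)),("W5",O+.178*cn,G(cy)),("W6",O+.1*cn-.003*ct,G(cy)),("W7",O+.088*cn-.004*ct,G(cy))])
E
python3 p1.py
```

```text
W1 [ 0.6111 -0.155   0.1569] | [0.0535 0.0082 0.0938] [ 0.0001  0.0002 -0.0005] | err 0.00mm 0.00deg q4 1.99
W2 [ 0.612 -0.155  0.225] | [0.055  0.0082 0.2073] [ 0.005  -0.0356 -0.0118] | err 0.00mm 0.00deg q4 1.99
W3 [0.6008 0.2144 0.2223] | [0.0364 0.624  0.2027] [ 0.0046 -0.0328 -0.0118] | err 0.00mm 0.00deg q4 2.07
W4 [0.5899 0.2132 0.2032] | [0.0182 0.6218 0.1709] [ 0.0023 -0.0163 -0.0118] | err 0.00mm 0.00deg q4 2.08
W5 [0.579  0.2119 0.1842] | [-0.0001  0.6197  0.1392] [ 0.0001  0.0002 -0.0118] | err 0.00mm 0.00deg q4 2.09
W6 [0.5428 0.2076 0.1151] | [-0.0603  0.6126  0.0241] [ 0.0001  0.0002 -0.0118] | err 0.00mm 0.00deg q4 1.90
W7 [0.5377 0.207  0.1042] | [-0.0688  0.6116  0.0059] [ 0.0001  0.0002 -0.0118] | err 0.00mm 0.00deg q4 1.87
```

Lift out along n first, then on to W2.

Call:
{"method": "jog_arm", "body": {
  "increments": [
    {"dx": 0.0165, "dy": 0.0025, "dz": 0.0289, "rx": 0, "ry": 0, "rz": 0, "fingers": 1.0},
    {"dx": 0.033, "dy": 0.005, "dz": 0.0578, "rx": 0, "ry": 0, "rz": 0, "fingers": 1.0},
    {"dx": 0.0535, "dy": 0.0082, "dz": 0.0938, "rx": 0, "ry": 0, "rz": 0, "fingers": 1.0},
    {"dx": 0.0535, "dy": 0.0082, "dz": 0.0938, "rx": 0, "ry": 0, "rz": 0, "fingers": 1.0},
    {"dx": 0.0545, "dy": 0.0082, "dz": 0.15, "rx": 0.0025, "ry": -0.0178, "rz": -0.006, "fingers": 1.0},
    {"dx": 0.055, "dy": 0.0082, "dz": 0.2073, "rx": 0.005, "ry": -0.0356, "rz": -0.0118, "fingers": 1.0},
    {"dx": 0.055, "dy": 0.0082, "dz": 0.2073, "rx": 0.005, "ry": -0.0356, "rz": -0.0118, "fingers": 1.0}
  ]
}}

```text
time_s: 6.2
position: [0.6123, -0.1559, 0.2295]
tool_rot: [0.652, 0.731, -0.15, -0.132]
force: [-0.2, 0.1, -1.0]
gripper_width: 0.0281
grasp_force: 59.8
```

```bash
cat > p2.py <<'E'
from wp import *
print(r.state()["gripper_width"],r.state()["grasp_force"])
wps([("W3",O+.222*cn,G(cy,6)),("W4",O+.2*cn,G(cy,3)),("W5",O+.178*cn,G(cy)),("W6",O+.1*cn-.003*ct,G(cy)),("W7",O+.088*cn-.004*ct,G(cy))])
im=imaging.get_image("wrist"); cv2.imwrite("pics/w4.png",im)
E
python3 p2.py
```

```text
0.028055742172310275 59.82214707881212
W3 [0.6008 0.2144 0.2223] | [-0.019   0.6173 -0.0121] [0.0004 0.0052 0.0004] | err 0.00mm 0.00deg q4 2.07
W4 [0.5899 0.2132 0.2032] | [-0.0372  0.6152 -0.0439] [-0.0015  0.0217  0.0004] | err 0.00mm 0.00deg q4 2.08
W5 [0.579  0.2119 0.1842] | [-0.0555  0.613  -0.0756] [-0.0034  0.0383  0.0003] | err 0.00mm 0.00deg q4 2.09
W6 [0.5428 0.2076 0.1151] | [-0.1157  0.606  -0.1907] [-0.0034  0.0383  0.0003] | err 0.00mm 0.00deg q4 1.90
W7 [0.5377 0.207  0.1042] | [-0.1242  0.605  -0.2089] [-0.0034  0.0383  0.0003] | err 0.00mm 0.00deg q4 1.87
```

View pics/w4.png

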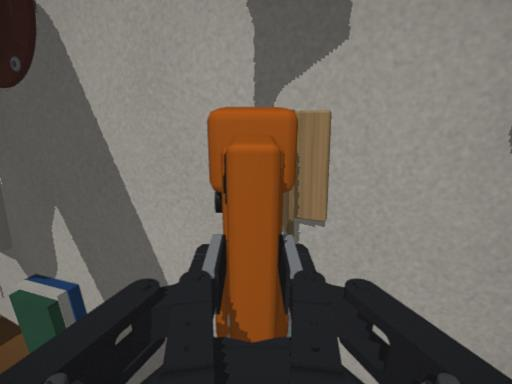

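Call:
{"method": "jog_arm", "body": {
  "increments": [
    {"dx": -0.001, "dy": 0.05, "dz": -0.003, "rx": 0, "ry": 0, "rz": 0, "fingers": 1.0},
    {"dx": -0.004, "dy": 0.12, "dz": -0.003, "rx": 0, "ry": 0, "rz": 0, "fingers": 1.0},
    {"dx": -0.006, "dy": 0.19, "dz": -0.004, "rx": 0, "ry": 0, "rz": 0, "fingers": 1.0},
    {"dx": -0.008, "dy": 0.26, "dz": -0.005, "rx": 0, "ry": 0, "rz": 0, "fingers": 1.0},
    {"dx": -0.01, "dy": 0.33, "dz": -0.006, "rx": 0, "ry": 0.001, "rz": 0, "fingers": 1.0},
    {"dx": -0.012, "dy": 0.4, "dz": -0.006, "rx": 0, "ry": 0.002, "rz": 0, "fingers": 1.0},
    {"dx": -0.014, "dy": 0.47, "dz": -0.007, "rx": 0, "ry": 0.003, "rz": 0, "fingers": 1.0},
    {"dx": -0.016, "dy": 0.53, "dz": -0.007, "rx": 0, "ry": 0.003, "rz": 0, "fingers": 1.0},
    {"dx": -0.018, "dy": 0.58, "dz": -0.007, "rx": 0, "ry": 0.003, "rz": 0, "fingers": 1.0},
    {"dx": -0.019, "dy": 0.617, "dz": -0.007, "rx": 0, "ry": 0.003, "rz": 0, "fingers": 1.0},
    {"dx": -0.019, "dy": 0.617, "dz": -0.007, "rx": 0, "ry": 0.003, "rz": 0, "fingers": 1.0},
    {"dx": -0.019, "dy": 0.617, "dz": -0.007, "rx": 0, "ry": 0.003, "rz": 0, "fingers": 1.0}
  ]
}}

```text
time_s: 7.45
position: [0.5998, 0.2152, 0.2178]
tool_rot: [0.649, 0.731, -0.157, -0.14]
force: [-0.2, -0.4, -2.1]
gripper_width: 0.0282
grasp_force: 59.7
```

```bash
python3 p2.py; python3 - <<'E'
from h import *
# overhead check of rims: where case box and controller lie in top view
im=imaging.get_image("top"); im2=imaging.get_image("side")
a=cv2.resize(im[180:300,130:290],None,fx=2.5,fy=2.5,interpolation=cv2.INTER_CUBIC); b=cv2.resize(im2[150:345,200:350],(400,520),interpolation=cv2.INTER_CUBIC)
o=np.zeros((520,800,3),np.uint8); o[:300,:400]=a; o[:,400:]=b; cv2.imwrite("pics/chk.png",o)
E
```

```text
0.028162862008418416 59.73179653286934
W3 [0.6008 0.2144 0.2223] | [ 0.0018 -0.0012  0.0074] [-0.0002 -0.0015 -0.0003] | err 0.00mm 0.00deg q4 2.07
W4 [0.5899 0.2132 0.2032] | [-0.0164 -0.0034 -0.0244] [-0.0021  0.0151 -0.0003] | err 0.00mm 0.00deg q4 2.08
W5 [0.579  0.2119 0.1842] | [-0.0346 -0.0055 -0.0561] [-0.0041  0.0316 -0.0003] | err 0.00mm 0.00deg q4 2.09
W6 [0.5428 0.2076 0.1151] | [-0.0949 -0.0126 -0.1712] [-0.0041  0.0316 -0.0003] | err 0.00mm 0.00deg q4 1.90
W7 [0.5377 0.207  0.1042] | [-0.1034 -0.0136 -0.1894] [-0.0041  0.0316 -0.0003] | err 0.00mm 0.00deg q4 1.87
```

View pics/chk.png

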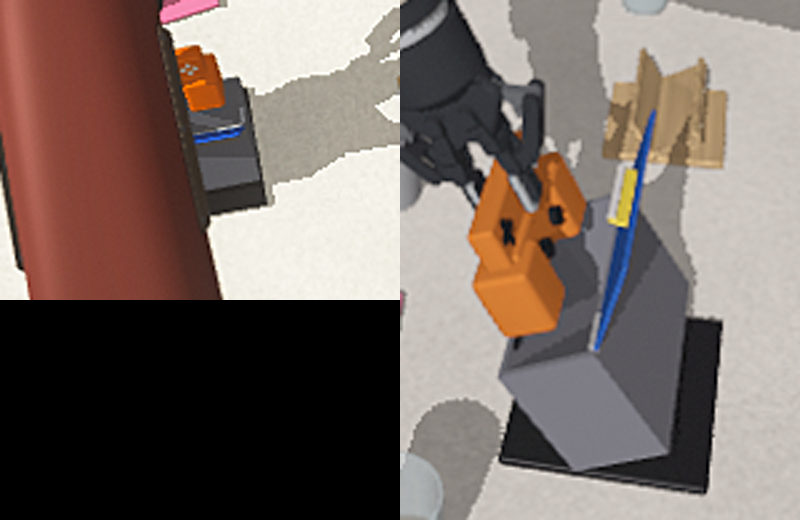

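The side crop shows the controller hanging just above the open mouth, buttons facing the flap, and clear of the flap and tab. I'll start inserting it.

Call:
{"method": "jog_arm", "body": {
  "increments": [
    {"dx": -0.008, "dy": -0.002, "dz": -0.01, "rx": -0.001, "ry": 0.007, "rz": 0, "fingers": 1.0},
    {"dx": -0.016, "dy": -0.0034, "dz": -0.024, "rx": -0.002, "ry": 0.015, "rz": 0, "fingers": 1.0},
    {"dx": -0.025, "dy": -0.0045, "dz": -0.04, "rx": -0.003, "ry": 0.023, "rz": 0, "fingers": 1.0},
    {"dx": -0.0346, "dy": -0.0055, "dz": -0.056, "rx": -0.0041, "ry": 0.0316, "rz": 0, "fingers": 1.0},
    {"dx": -0.0346, "dy": -0.0055, "dz": -0.056, "rx": -0.0041, "ry": 0.0316, "rz": 0, "fingers": 1.0},
    {"dx": -0.0346, "dy": -0.0055, "dz": -0.056, "rx": -0.0041, "ry": 0.0316, "rz": 0, "fingers": 1.0}
  ]
}}

```text
time_s: 8.2
position: [0.5793, 0.2119, 0.1859]
tool_rot: [0.642, 0.722, -0.193, -0.172]
force: [-0.7, 0.7, -2.4]
gripper_width: 0.028
grasp_force: 59.8
```

```bash
cat > p3.py <<'E'
from wp import *
wps([("W5",O+.178*cn,G(cy)),("W6",O+.1*cn-.003*ct,G(cy)),("W7",O+.088*cn-.004*ct,G(cy))])
E
python3 p3.py
```

```text
W5 [0.579  0.2119 0.1842] | [-0.0005 -0.     -0.0029] [-0.0002  0.0006  0.0001] | err 0.00mm 0.00deg q4 2.09
W6 [0.5428 0.2076 0.1151] | [-0.0608 -0.0071 -0.118 ] [-0.0002  0.0006  0.0001] | err 0.00mm 0.00deg q4 1.90
W7 [0.5377 0.207  0.1042] | [-0.0693 -0.0081 -0.1361] [-0.0002  0.0006  0.0001] | err 0.00mm 0.00deg q4 1.87
```

No contact (the force is just the weight). Descending to W6.

Call:
{"method": "jog_arm", "body": {
  "increments": [
    {"dx": -0.015, "dy": -0.002, "dz": -0.03, "rx": 0, "ry": 0, "rz": 0, "fingers": 1.0},
    {"dx": -0.03, "dy": -0.0035, "dz": -0.059, "rx": 0, "ry": 0, "rz": 0, "fingers": 1.0},
    {"dx": -0.045, "dy": -0.005, "dz": -0.088, "rx": 0, "ry": 0, "rz": 0, "fingers": 1.0},
    {"dx": -0.061, "dy": -0.007, "dz": -0.118, "rx": 0, "ry": 0, "rz": 0, "fingers": 1.0},
    {"dx": -0.061, "dy": -0.007, "dz": -0.118, "rx": 0, "ry": 0, "rz": 0, "fingers": 1.0},
    {"dx": -0.061, "dy": -0.007, "dz": -0.118, "rx": 0, "ry": 0, "rz": 0, "fingers": 1.0}
  ]
}}

```text
time_s: 8.8
position: [0.543, 0.2078, 0.1165]
tool_rot: [0.642, 0.722, -0.192, -0.171]
force: [0.3, -0.4, -2.3]
gripper_width: 0.0275
grasp_force: 67.7
```

Call:
{"method": "jog_arm", "body": {
  "increments": [
    {"dx": -0.004, "dy": -0.0005, "dz": -0.007, "rx": 0, "ry": 0, "rz": 0, "fingers": 1.0},
    {"dx": -0.006, "dy": -0.0007, "dz": -0.0115, "rx": 0, "ry": 0, "rz": 0, "fingers": 1.0},
    {"dx": -0.006, "dy": -0.0007, "dz": -0.0115, "rx": 0, "ry": 0, "rz": 0, "fingers": 1.0}
  ]
}}

```text
time_s: 9.1
position: [0.5427, 0.2076, 0.1121]
tool_rot: [0.643, 0.723, -0.188, -0.168]
force: [15.8, 3.1, 10.2]
gripper_width: 0.0273
grasp_force: 73.8
```

```bash
python3 p3.py
```

```text
W5 [0.579  0.2119 0.1842] | [0.0604 0.0071 0.1202] [-0.0007  0.0041  0.0002] | err 0.00mm 0.00deg q4 2.09
W6 [0.5428 0.2076 0.1151] | [0.0002 0.     0.0051] [-0.0007  0.0041  0.0002] | err 0.00mm 0.00deg q4 1.90
W7 [0.5377 0.207  0.1042] | [-0.0083 -0.001  -0.0131] [-0.0007  0.0041  0.0002] | err 0.00mm 0.00deg q4 1.87
```

Call:
{"method": "jog_arm", "body": {
  "increments": [
    {"dx": 0.012, "dy": 0.0014, "dz": 0.021, "rx": 0, "ry": 0, "rz": 0, "fingers": 1.0},
    {"dx": 0.0205, "dy": 0.0024, "dz": 0.016, "rx": 0, "ry": 0, "rz": 0, "fingers": 1.0},
    {"dx": 0.0205, "dy": 0.0024, "dz": 0.016, "rx": 0, "ry": 0, "rz": 0, "fingers": 1.0}
  ]
}}

```text
time_s: 9.4
position: [0.552, 0.2088, 0.1189]
tool_rot: [0.642, 0.722, -0.192, -0.171]
force: [-1.8, -0.2, 2.7]
gripper_width: 0.0273
grasp_force: 73.8
```

```bash
cat > st.py <<'E'
from wp import *
s=r.state(); d=s["position"]-O; f=s["force"]; m=s["wrist_torque"]
A=np.array([cn,ct,cyv])
print("k,t,y mm",A@d*1e3,"F n,t,y",A@f,"M",A@m,"grasp",s["grasp_force"],s["gripper_width"],"t",s["time_s"])
print("rot to full",delta(s["position"],G(cy),s)[1],"pos",s["position"])
E
python3 st.py
```

```text
k,t,y mm [107.9265  -9.0832  -0.0504] F n,t,y [ 1.4465  2.88   -0.0187] M [0.0098 0.0125 0.0138] grasp 73.77206280827522 0.02732901793270631 t 9.4
rot to full [-0.0003  0.001   0.0001] pos [0.552  0.2088 0.1189]
```

```bash
python3 - <<'E'
from h import *
p=imaging.camera_params("wrist");K=p["camera_matrix"];M=np.linalg.inv(p["mount"])
def pr(x,y,z):
    return cv2.projectPoints(np.array([[x,y,z]],float),cv2.Rodrigues(M[:3,:3])[0],M[:3,3],K,np.array([p["k1"],0,0,0.]))[0].ravel()
for d in(0,5,13,20):
    # slab top at z=-d mm; horn end top at n=60 -> z=-d+35
    print(d,"slab end L/R",pr(.06,-.011,-d/1e3),pr(.06,.011,-d/1e3),"horn",pr(.072,-.023,-d/1e3+.035),pr(.072,.023,-d/1e3+.035))
import glob
im0=cv2.imread("pics/w4.png"); im1=imaging.get_image("wrist"); cv2.imwrite("pics/w5.png",im1)
for im in(im0,im1):
    h=cv2.cvtColor(im,cv2.COLOR_BGR2HSV); m=cv2.inRange(h,(5,190,60),(16,255,255))
    for rr in(105,110,120,130,150,170,185,200,220,230):
        c=np.where(m[rr])[0]; print(rr,(c.min(),c.max()) if len(c) else None,end=" ")
    rs=np.where(m.any(1))[0]; print(rs.min())
    g=im.astype(int).sum(2); print([int(g[r_,255]) for r_ in range(135,160,2)])
E
```

```text
0 slab end L/R [225.9408 141.2575] [278.2186 141.2438] horn [208.0226 109.5751] [295.9604 109.5554]
5 slab end L/R [224.9037 142.8488] [279.2881 142.8345] horn [206.6183 109.826 ] [297.3848 109.8056]
13 slab end L/R [223.0585 145.68  ] [281.191  145.6646] horn [204.1733 110.263 ] [299.8647 110.2415]
20 slab end L/R [221.2221 148.4983] [283.0848 148.4816] horn [201.8056 110.6863] [302.2662 110.6638]
105 None 110 (np.int64(215), np.int64(289)) 120 (np.int64(208), np.int64(297)) 130 (np.int64(208), np.int64(297)) 150 (np.int64(209), np.int64(296)) 170 (np.int64(210), np.int64(295)) 185 (np.int64(212), np.int64(292)) 200 (np.int64(222), np.int64(282)) 220 (np.int64(224), np.int64(281)) 230 (np.int64(224), np.int64(281)) 107
[351, 349, 356, 355, 371, 397, 396, 384, 368, 354, 349, 347, 347]
105 None 110 (np.int64(216), np.int64(288)) 120 (np.int64(208), np.int64(296)) 130 (np.int64(208), np.int64(296)) 150 (np.int64(209), np.int64(295)) 170 (np.int64(210), np.int64(294)) 185 (np.int64(212), np.int64(292)) 200 (np.int64(222), np.int64(281)) 220 (np.int64(223), np.int64(280)) 230 (np.int64(224), np.int64(280)) 108
[237, 233, 399, 403, 418, 435, 435, 425, 411, 396, 391, 393, 390]
```

Call:
{"method": "jog_arm", "body": {
  "increments": [
    {"dx": -0.004, "dy": -0.0005, "dz": -0.007, "rx": 0, "ry": 0, "rz": 0, "fingers": 1.0},
    {"dx": -0.0083, "dy": -0.001, "dz": -0.0144, "rx": 0, "ry": 0, "rz": 0, "fingers": 1.0},
    {"dx": -0.0083, "dy": -0.001, "dz": -0.0144, "rx": 0, "ry": 0, "rz": 0, "fingers": 1.0}
  ]
}}

```text
time_s: 9.75
position: [0.5482, 0.2083, 0.112]
tool_rot: [0.643, 0.723, -0.19, -0.169]
force: [6.0, 0.6, 18.3]
gripper_width: 0.027
grasp_force: 84.1
```

```bash
python3 st.py
```

```text
k,t,y mm [100.0633  -9.2448  -0.0594] F n,t,y [18.8262  3.912   0.0741] M [ 0.0032 -0.1155  0.4213] grasp 84.05376323637029 0.027007197077740405 t 9.75
rot to full [-0.0005  0.0028  0.0001] pos [0.5482 0.2083 0.112 ]
```

```bash
python3 - <<'E'
from h import *
p=imaging.camera_params("wrist");K=p["camera_matrix"];M=np.array(p["mount"])
im=cv2.imread("pics/w4.png"); h=cv2.cvtColor(im,cv2.COLOR_BGR2HSV)
dark=(im.max(2)<75)&(h[...,1]<120)
for row in range(236,380,8):
    # outer right edge of the dark gripper connected from centre column ~300
    c=295
    cols=np.where(dark[row,285:])[0]+285
    if len(cols)==0: continue
    runs=np.split(cols,np.where(np.diff(cols)>12)[0]+1); u=runs[0].max() if runs[0].min()<330 else -1
    if u<0: continue
    d=cv2.undistortPoints(np.array([[[u,row]]],float),K,np.array([p["k1"],0,0,0.]))[0,0]
    v=M[:3,:3]@[d[0],d[1],1]; o=M[:3,3]
    res=[]
    for X in(.011,.0135):
        P=o+v*(X-o[0])/v[0]; res.append((P[1:]*1e3).round(1))
    print(row,u,*res)
E
```

```text
236 319 [33.9 10.8] [32.6  5.6]
244 318 [31.5  2.1] [30.3 -2.8]
252 285 [14.9 -5.7] [ 14.3 -10.3]
260 287 [ 15.  -12.7] [ 14.4 -17. ]
268 289 [ 15.1 -19.1] [ 14.5 -23.1]
276 322 [ 27.3 -24.9] [ 26.2 -28.7]
284 328 [ 28.3 -30.2] [ 27.2 -33.8]
292 384 [ 47.2 -35.1] [ 45.3 -38.5]
300 396 [ 49.4 -39.6] [ 47.5 -42.8]
308 407 [ 51.1 -43.7] [ 49.1 -46.8]
316 419 [ 53.  -47.5] [ 51.  -50.5]
324 431 [ 54.8 -51.1] [ 52.7 -53.9]
332 442 [ 56.2 -54.4] [ 54.  -57.1]
340 453 [ 57.4 -57.5] [ 55.2 -60. ]
348 466 [ 59.2 -60.4] [ 56.9 -62.8]
356 339 [ 23.2 -62.7] [ 22.3 -65.1]
364 340 [ 22.7 -65.2] [ 21.9 -67.5]
372 349 [ 24.3 -67.6] [ 23.4 -69.8]
```

```bash
python3 - <<'E'
from wp import *
im=imaging.get_image("wrist"); c=cam("wrist"); f=800/512
big=cv2.resize(im,(800,600),interpolation=cv2.INTER_CUBIC)
def L(pts,col):
    p=(proj(c,[O+a*cn+b*ct+y_*cyv for a,b,y_ in pts])*f).astype(int)
    cv2.polylines(big,[p.reshape(-1,1,2)],False,col,1)
for s in(1,-1):
    L([(.12,-.042,0),(.12,-.042,s*.09),(.12,.042,s*.09),(.12,.042,0)],(0,255,0))
    L([(.12,-.037,0),(.12,-.037,s*.085),(.12,.037,s*.085),(.12,.037,0)],(255,255,0))
    L([(.005,-.037,0),(.005,-.037,s*.085),(.005,.037,s*.085),(.005,.037,0)],(255,0,255))
cv2.imwrite("pics/w6.png",big)
E
```

```text
(no output)
```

View pics/w6.png

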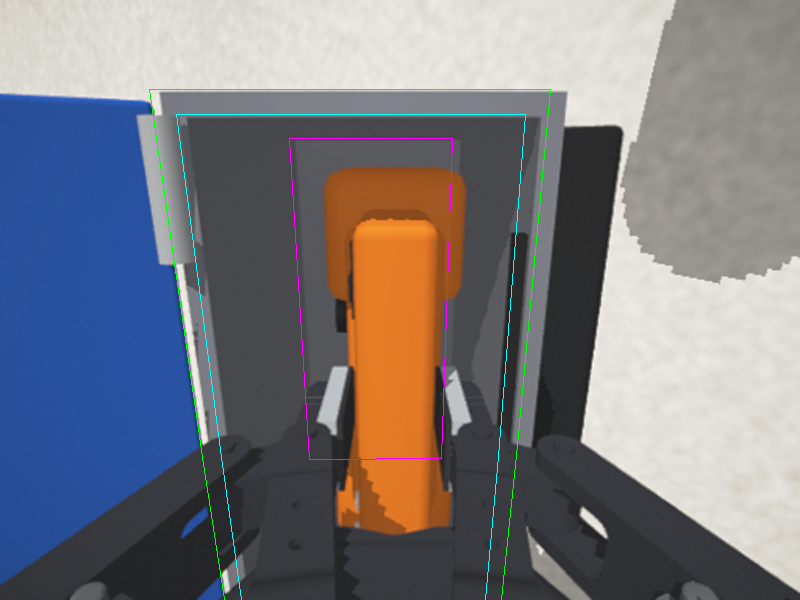

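The picture shows that the case is really about 3 mm farther along +x than my fit: the rims lie about 15 px to the right of my lines. The gripper knuckles at (235,440) and (560,440) rest on both rims, with the controller still about 12 mm off the floor. Dropping it wouldn't be gentle, so I'll put it back in the cradle and grip it 14 mm higher.

```bash
sed -i 's/O=np.array(\[.4906,.2015,.03\])/O=np.array([.4936,.2015,.03])/' wp.py; cat > p4.py <<'E'
from wp import *
yc=3.294;n1=frame(yc,1)[0]; C=np.array([.579,-.1599,.1006])
k=np.array([.5482,.2083,.112])
wps([("U0",r.state()["position"]+.08*cn,G(cy)),("U1",O+.2*cn-.003*ct,G(cy,3)),("U2",O+.222*cn-.001*ct,G(cy,6)),("V2",np.array([.612,-.155,.225]),G(cy,6.5)),("V1",C+.065*n1,G(yc)),("V0",C+.001*n1,G(yc))])
E
python3 p4.py
```

```text
U0 [0.588  0.213  0.1813] | [0.0662 0.0078 0.1155] [-0.0006  0.0028  0.0002] | err 0.00mm 0.00deg q4 2.11
U1 [0.5955 0.2135 0.2017] | [0.0787 0.0085 0.1495] [ 0.0014 -0.0138  0.0002] | err 0.00mm 0.00deg q4 2.09
U2 [0.6047 0.2145 0.2218] | [0.0941 0.0103 0.1829] [ 0.0033 -0.0303  0.0001] | err 0.00mm 0.00deg q4 2.07
V2 [ 0.612 -0.155  0.225] | [ 0.1063 -0.6056  0.1883] [ 0.0036 -0.0331  0.0001] | err 0.00mm 0.00deg q4 1.99
V1 [ 0.6111 -0.155   0.1569] | [ 0.1048 -0.6055  0.0748] [-0.0006  0.0028  0.0115] | err 0.00mm 0.00deg q4 1.99
V0 [ 0.5795 -0.1598  0.1015] | [ 0.0521 -0.6136 -0.0176] [-0.0006  0.0028  0.0115] | err 0.00mm 0.00deg q4 1.83
```

Call:
{"method": "jog_arm", "body": {
  "increments": [
    {"dx": 0.016, "dy": 0.002, "dz": 0.028, "rx": 0, "ry": 0.001, "rz": 0, "fingers": 1.0},
    {"dx": 0.033, "dy": 0.004, "dz": 0.057, "rx": 0, "ry": 0.002, "rz": 0, "fingers": 1.0},
    {"dx": 0.05, "dy": 0.006, "dz": 0.087, "rx": 0, "ry": 0.002, "rz": 0, "fingers": 1.0},
    {"dx": 0.066, "dy": 0.0078, "dz": 0.115, "rx": 0, "ry": 0.002, "rz": 0, "fingers": 1.0},
    {"dx": 0.078, "dy": 0.0085, "dz": 0.15, "rx": 0.0014, "ry": -0.014, "rz": 0, "fingers": 1.0},
    {"dx": 0.094, "dy": 0.01, "dz": 0.183, "rx": 0.0033, "ry": -0.03, "rz": 0, "fingers": 1.0},
    {"dx": 0.094, "dy": 0.01, "dz": 0.19, "rx": 0.0033, "ry": -0.03, "rz": 0, "fingers": 1.0},
    {"dx": 0.095, "dy": -0.05, "dz": 0.19, "rx": 0.0033, "ry": -0.032, "rz": 0, "fingers": 1.0},
    {"dx": 0.097, "dy": -0.12, "dz": 0.19, "rx": 0.0036, "ry": -0.033, "rz": 0, "fingers": 1.0},
    {"dx": 0.098, "dy": -0.19, "dz": 0.19, "rx": 0.0036, "ry": -0.033, "rz": 0, "fingers": 1.0},
    {"dx": 0.099, "dy": -0.26, "dz": 0.19, "rx": 0.0036, "ry": -0.033, "rz": 0, "fingers": 1.0},
    {"dx": 0.1, "dy": -0.33, "dz": 0.19, "rx": 0.0036, "ry": -0.033, "rz": 0, "fingers": 1.0}
  ]
}}

```text
time_s: 11.0
position: [0.6058, 0.0087, 0.222]
tool_rot: [0.65, 0.731, -0.155, -0.139]
force: [0.3, -0.0, -2.1]
gripper_width: 0.0276
grasp_force: 71.2
```

Call:
{"method": "jog_arm", "body": {
  "increments": [
    {"dx": 0.001, "dy": -0.07, "dz": 0, "rx": 0, "ry": 0, "rz": 0, "fingers": 1.0},
    {"dx": 0.003, "dy": -0.14, "dz": 0, "rx": 0, "ry": 0, "rz": 0, "fingers": 1.0},
    {"dx": 0.005, "dy": -0.2, "dz": 0, "rx": 0, "ry": 0, "rz": 0, "fingers": 1.0},
    {"dx": 0.006, "dy": -0.25, "dz": 0, "rx": 0, "ry": 0, "rz": 0, "fingers": 1.0},
    {"dx": 0.006, "dy": -0.276, "dz": 0, "rx": 0, "ry": 0, "rz": 0, "fingers": 1.0},
    {"dx": 0.006, "dy": -0.276, "dz": 0, "rx": 0, "ry": 0, "rz": 0, "fingers": 1.0},
    {"dx": 0.006, "dy": -0.276, "dz": 0, "rx": 0, "ry": 0, "rz": 0, "fingers": 1.0}
  ]
}}

```text
time_s: 11.7
position: [0.61, -0.1546, 0.2229]
tool_rot: [0.65, 0.731, -0.155, -0.138]
force: [1.5, 0.1, -2.2]
gripper_width: 0.0272
grasp_force: 71.2
```

```bash
sed -i 's/^wps.*/s=r.state();print(s["grasp_force"],s["force"],s["time_s"],s["position"])\nwps([("V1",C+.065*n1,G(yc)),("V0",C+.001*n1,G(yc))])/' p4.py; python3 p4.py
```

```text
71.18789367377758 [ 1.4654  0.1255 -2.1567] 11.7 [ 0.61   -0.1546  0.2229]
V1 [ 0.6111 -0.155   0.1569] | [ 0.0018 -0.0005 -0.11  ] [-0.0048  0.0334  0.0114] | err 0.00mm 0.00deg q4 1.99
V0 [ 0.5795 -0.1598  0.1015] | [-0.0509 -0.0086 -0.2024] [-0.0048  0.0334  0.0114] | err 0.00mm 0.00deg q4 1.83
```

Call:
{"method": "jog_arm", "body": {
  "increments": [
    {"dx": 0.001, "dy": 0, "dz": -0.04, "rx": -0.002, "ry": 0.013, "rz": 0.005, "fingers": 1.0},
    {"dx": 0.0018, "dy": -0.0005, "dz": -0.08, "rx": -0.004, "ry": 0.026, "rz": 0.009, "fingers": 1.0},
    {"dx": 0.0018, "dy": -0.0005, "dz": -0.11, "rx": -0.0048, "ry": 0.0334, "rz": 0.0114, "fingers": 1.0},
    {"dx": 0.0018, "dy": -0.0005, "dz": -0.11, "rx": -0.0048, "ry": 0.0334, "rz": 0.0114, "fingers": 1.0},
    {"dx": 0.0018, "dy": -0.0005, "dz": -0.11, "rx": -0.0048, "ry": 0.0334, "rz": 0.0114, "fingers": 1.0}
  ]
}}

```text
time_s: 12.2
position: [0.6114, -0.1544, 0.158]
tool_rot: [0.629, 0.734, -0.196, -0.168]
force: [-0.2, -0.5, -0.9]
gripper_width: 0.0272
grasp_force: 71.2
```

```bash
python3 p4.py
```

```text
71.22352408245206 [-0.2373 -0.5165 -0.9148] 12.2 [ 0.6114 -0.1544  0.158 ]
V1 [ 0.6111 -0.155   0.1569] | [-0.0005 -0.0009 -0.0019] [ 0.0002  0.0004 -0.0005] | err 0.00mm 0.00deg q4 1.99
V0 [ 0.5795 -0.1598  0.1015] | [-0.0532 -0.009  -0.0942] [ 0.0002  0.0004 -0.0005] | err 0.00mm 0.00deg q4 1.83
```

Call:
{"method": "jog_arm", "body": {
  "increments": [
    {"dx": -0.013, "dy": -0.003, "dz": -0.024, "rx": 0, "ry": 0, "rz": 0, "fingers": 1.0},
    {"dx": -0.0265, "dy": -0.005, "dz": -0.047, "rx": 0, "ry": 0, "rz": 0, "fingers": 1.0},
    {"dx": -0.04, "dy": -0.007, "dz": -0.071, "rx": 0, "ry": 0, "rz": 0, "fingers": 1.0},
    {"dx": -0.048, "dy": -0.008, "dz": -0.085, "rx": 0, "ry": 0, "rz": 0, "fingers": 1.0},
    {"dx": -0.051, "dy": -0.0085, "dz": -0.09, "rx": 0, "ry": 0, "rz": 0, "fingers": 1.0},
    {"dx": -0.051, "dy": -0.0085, "dz": -0.09, "rx": 0, "ry": 0, "rz": 0, "fingers": 1.0}
  ]
}}

```text
time_s: 12.8
position: [0.581, -0.1608, 0.1053]
tool_rot: [0.629, 0.733, -0.196, -0.167]
force: [0.7, -0.1, -1.9]
gripper_width: 0.0276
grasp_force: 71.2
```

```bash
python3 p4.py
```

```text
71.21301837265491 [ 0.7043 -0.1474 -1.8568] 12.8 [ 0.581  -0.1608  0.1053]
V1 [ 0.6111 -0.155   0.1569] | [0.0501 0.0097 0.0861] [ 0.0005  0.0011 -0.    ] | err 0.00mm 0.00deg q4 1.99
V0 [ 0.5795 -0.1598  0.1015] | [-0.0026  0.0016 -0.0063] [ 0.0005  0.0011 -0.    ] | err 0.00mm 0.00deg q4 1.83
```

Call:
{"method": "jog_arm", "body": {
  "increments": [
    {"dx": -0.0015, "dy": 0.0005, "dz": -0.0035, "rx": 0, "ry": 0, "rz": 0, "fingers": 1.0},
    {"dx": -0.0028, "dy": 0.001, "dz": -0.006, "rx": 0, "ry": 0, "rz": 0, "fingers": 1.0},
    {"dx": -0.0028, "dy": 0.001, "dz": -0.006, "rx": 0, "ry": 0, "rz": 0, "fingers": 1.0}
  ]
}}

```text
time_s: 13.1
position: [0.5792, -0.1603, 0.1008]
tool_rot: [0.629, 0.733, -0.196, -0.167]
force: [0.2, 0.2, 1.4]
gripper_width: 0.0272
grasp_force: 72.2
```

```bash
python3 p4.py
```

```text
72.19335984438658 [0.2481 0.204  1.3675] 13.1 [ 0.5792 -0.1603  0.1008]
V1 [ 0.6111 -0.155   0.1569] | [0.0532 0.0089 0.0935] [ 0.0004  0.0006 -0.0001] | err 0.00mm 0.00deg q4 1.99
V0 [ 0.5795 -0.1598  0.1015] | [0.0004 0.0008 0.0011] [ 0.0004  0.0006 -0.0001] | err 0.00mm 0.00deg q4 1.83
```

Call:
{"method": "jog_arm", "body": {
  "increments": [
    {"dx": 0, "dy": 0, "dz": 0, "rx": 0, "ry": 0, "rz": 0, "fingers": 0.5},
    {"dx": 0, "dy": 0, "dz": 0, "rx": 0, "ry": 0, "rz": 0, "fingers": 0.5},
    {"dx": 0, "dy": 0, "dz": 0, "rx": 0, "ry": 0, "rz": 0, "fingers": 0.5},
    {"dx": 0.006, "dy": 0.001, "dz": 0.0105, "rx": 0, "ry": 0, "rz": 0, "fingers": 0.5},
    {"dx": 0.0119, "dy": 0.0018, "dz": 0.0209, "rx": 0, "ry": 0, "rz": 0, "fingers": 0.5},
    {"dx": 0.0119, "dy": 0.0018, "dz": 0.0209, "rx": 0, "ry": 0, "rz": 0, "fingers": 0.5},
    {"dx": 0.0119, "dy": 0.0018, "dz": 0.0209, "rx": 0, "ry": 0, "rz": 0, "fingers": 0.5}
  ]
}}

```text
time_s: 13.8
position: [0.5866, -0.1593, 0.113]
tool_rot: [0.629, 0.733, -0.196, -0.167]
force: [0.3, 0.1, -0.2]
gripper_width: 0.0429
grasp_force: 0.0
```

Call:
{"method": "jog_arm", "body": {
  "increments": [
    {"dx": 0, "dy": 0, "dz": 0, "rx": 0, "ry": 0, "rz": 0, "fingers": 1.0},
    {"dx": 0, "dy": 0, "dz": 0, "rx": 0, "ry": 0, "rz": 0, "fingers": 1.0},
    {"dx": 0, "dy": 0, "dz": 0, "rx": 0, "ry": 0, "rz": 0, "fingers": 1.0},
    {"dx": 0, "dy": 0, "dz": 0, "rx": 0, "ry": 0, "rz": 0, "fingers": 1.0},
    {"dx": 0, "dy": 0, "dz": 0, "rx": 0, "ry": 0, "rz": 0, "fingers": 1.0}
  ]
}}

```text
time_s: 14.3
position: [0.5861, -0.1592, 0.1128]
tool_rot: [0.629, 0.733, -0.196, -0.168]
force: [0.3, -0.7, 1.5]
gripper_width: 0.0206
grasp_force: 59.3
```

```bash
cat > ck.py <<'E'
from wp import *
p=imaging.camera_params("wrist");K=p["camera_matrix"];M=np.linalg.inv(p["mount"])
def pr(x,y,z): return cv2.projectPoints(np.array([[x,y,z]],float),cv2.Rodrigues(M[:3,:3])[0],M[:3,3],K,np.array([p["k1"],0,0,0.]))[0].ravel()
im=imaging.get_image("wrist"); h=cv2.cvtColor(im,cv2.COLOR_BGR2HSV); m=cv2.inRange(h,(5,190,60),(16,255,255))
for rr in(120,140,160,180,200,215,230):
    c=np.where(m[rr,150:350])[0]+150; print(rr,(int(c.min()),int(c.max())) if len(c) else None,end=" ")
print("top row",np.where(m.any(1))[0].min())
for d in(-5,-2,0,4): print(d,"slab",pr(.06,-.011,-d/1e3),pr(.06,.011,-d/1e3),"horn",pr(.072,-.023,-d/1e3+.035),pr(.072,.023,-d/1e3+.035))
s=r.state(); print(s["gripper_width"],s["grasp_force"],s["force"])
E
python3 ck.py
```

```text
120 (211, 292) 140 (212, 292) 160 (213, 291) 180 (216, 288) 200 (224, 278) 215 (226, 278) 230 (226, 277) top row 107
-5 slab [226.9377 139.7851] [277.2699 139.7717] horn [209.3712 109.3369] [294.6568 109.3171]
-2 slab [226.3714 140.6553] [277.8556 140.6415] horn [208.5898 109.4766] [295.4505 109.4565]
0 slab [225.9792 141.2579] [278.2612 141.2438] horn [208.0525 109.5727] [295.9962 109.5523]
4 slab [225.1572 142.5209] [279.1114 142.5064] horn [206.9369 109.7721] [297.1294 109.7512]
0.02078268862141222 59.25706923007965 [0.019  0.1392 1.5563]
```

Call:
{"method": "jog_arm", "body": {
  "increments": [
    {"dx": 0.0165, "dy": 0.0025, "dz": 0.0289, "rx": 0, "ry": 0, "rz": 0, "fingers": 1.0},
    {"dx": 0.033, "dy": 0.005, "dz": 0.0578, "rx": 0, "ry": 0, "rz": 0, "fingers": 1.0},
    {"dx": 0.05, "dy": 0.0078, "dz": 0.0875, "rx": 0, "ry": 0, "rz": 0, "fingers": 1.0},
    {"dx": 0.05, "dy": 0.0078, "dz": 0.0875, "rx": 0, "ry": 0, "rz": 0, "fingers": 1.0},
    {"dx": 0.05, "dy": 0.0078, "dz": 0.14, "rx": 0.003, "ry": -0.022, "rz": -0.006, "fingers": 1.0},
    {"dx": 0.05, "dy": 0.0078, "dz": 0.2, "rx": 0.006, "ry": -0.044, "rz": -0.0118, "fingers": 1.0},
    {"dx": 0.05, "dy": 0.0078, "dz": 0.21, "rx": 0.006, "ry": -0.044, "rz": -0.0118, "fingers": 1.0},
    {"dx": 0.05, "dy": 0.0078, "dz": 0.21, "rx": 0.006, "ry": -0.044, "rz": -0.0118, "fingers": 1.0}
  ]
}}

```text
time_s: 15.15
position: [0.6162, -0.1549, 0.24]
tool_rot: [0.653, 0.733, -0.142, -0.125]
force: [0.2, -0.2, -2.1]
gripper_width: 0.0206
grasp_force: 59.5
```

```bash
cat > p5.py <<'E'
from wp import *
s=r.state();print(s["gripper_width"],s["grasp_force"],s["force"],s["time_s"])
wps([("W3",O+.234*cn+.004*ct,G(cy,8)),("W4",O+.216*cn+.004*ct,G(cy,5)),("W4b",O+.2*cn+.003*ct,G(cy,3)),("W5",O+.176*cn,G(cy)),("W6",O+.115*cn-.005*ct,G(cy)),("W7",O+.101*cn-.007*ct,G(cy))])
E
python3 p5.py; python3 ck.py|head -1
```

```text
0.02061374688733704 59.52549755573273 [ 0.2048 -0.1578 -2.0523] 15.15
W3 [0.6064 0.2147 0.2346] | [-0.0164  0.616  -0.0089] [0.0006 0.0012 0.0006] | err 0.00mm 0.00deg q4 2.05
W4 [0.5974 0.2137 0.2191] | [-0.0313  0.6142 -0.0349] [-0.0013  0.0177  0.0006] | err 0.00mm 0.00deg q4 2.08
W4b [0.5903 0.2129 0.2047] | [-0.0431  0.6129 -0.0588] [-0.0026  0.0287  0.0006] | err 0.00mm 0.00deg q4 2.08
W5 [0.581  0.2118 0.1824] | [-0.0586  0.611  -0.096 ] [-0.0045  0.0453  0.0006] | err 0.00mm 0.00deg q4 2.09
W6 [0.555  0.2087 0.1271] | [-0.1019  0.6059 -0.1882] [-0.0045  0.0453  0.0006] | err 0.00mm 0.00deg q4 1.94
W7 [0.5498 0.2081 0.114 ] | [-0.1107  0.6049 -0.2101] [-0.0045  0.0453  0.0006] | err 0.00mm 0.00deg q4 1.91
120 (212, 292) 140 (213, 292) 160 (213, 291) 180 (216, 288) 200 (225, 278) 215 (226, 278) 230 (227, 277) top row 107
```

Call:
{"method": "jog_arm", "body": {
  "increments": [
    {"dx": -0.001, "dy": 0.05, "dz": 0, "rx": 0, "ry": 0, "rz": 0, "fingers": 1.0},
    {"dx": -0.003, "dy": 0.12, "dz": 0, "rx": 0, "ry": 0, "rz": 0, "fingers": 1.0},
    {"dx": -0.005, "dy": 0.19, "dz": 0, "rx": 0, "ry": 0, "rz": 0, "fingers": 1.0},
    {"dx": -0.007, "dy": 0.26, "dz": 0, "rx": 0, "ry": 0.001, "rz": 0, "fingers": 1.0},
    {"dx": -0.009, "dy": 0.33, "dz": 0, "rx": 0, "ry": 0.001, "rz": 0, "fingers": 1.0},
    {"dx": -0.011, "dy": 0.4, "dz": 0, "rx": 0, "ry": 0.001, "rz": 0, "fingers": 1.0},
    {"dx": -0.013, "dy": 0.47, "dz": 0, "rx": 0, "ry": 0.001, "rz": 0, "fingers": 1.0},
    {"dx": -0.015, "dy": 0.53, "dz": 0, "rx": 0, "ry": 0.001, "rz": 0, "fingers": 1.0},
    {"dx": -0.016, "dy": 0.58, "dz": 0, "rx": 0, "ry": 0.001, "rz": 0, "fingers": 1.0},
    {"dx": -0.0164, "dy": 0.616, "dz": -0.003, "rx": 0, "ry": 0.001, "rz": 0, "fingers": 1.0},
    {"dx": -0.0164, "dy": 0.616, "dz": -0.005, "rx": 0, "ry": 0.001, "rz": 0, "fingers": 1.0},
    {"dx": -0.0164, "dy": 0.616, "dz": -0.005, "rx": 0, "ry": 0.001, "rz": 0, "fingers": 1.0}
  ]
}}

```text
time_s: 16.4
position: [0.6058, 0.2153, 0.2328]
tool_rot: [0.652, 0.733, -0.145, -0.128]
force: [0.1, -1.1, -1.7]
gripper_width: 0.0204
grasp_force: 59.5
```

```bash
python3 p5.py
```

```text
0.02044353630148214 59.47612524032593 [ 0.0918 -1.0749 -1.6787] 16.4
W3 [0.6064 0.2147 0.2346] | [ 0.0009 -0.0008  0.0031] [ 0.0006 -0.0018  0.0001] | err 0.00mm 0.00deg q4 2.05
W4 [0.5974 0.2137 0.2191] | [-0.014  -0.0026 -0.0229] [-0.0013  0.0147  0.0001] | err 0.00mm 0.00deg q4 2.08
W4b [0.5903 0.2129 0.2047] | [-0.0258 -0.004  -0.0469] [-0.0026  0.0258  0.0001] | err 0.00mm 0.00deg q4 2.08
W5 [0.581  0.2118 0.1824] | [-0.0414 -0.0058 -0.084 ] [-0.0046  0.0423  0.0001] | err 0.00mm 0.00deg q4 2.09
W6 [0.555  0.2087 0.1271] | [-0.0847 -0.0109 -0.1762] [-0.0046  0.0423  0.0001] | err 0.00mm 0.00deg q4 1.94
W7 [0.5498 0.2081 0.114 ] | [-0.0934 -0.0119 -0.1981] [-0.0046  0.0423  0.0001] | err 0.00mm 0.00deg q4 1.91
```

Call:
{"method": "jog_arm", "body": {
  "increments": [
    {"dx": -0.007, "dy": -0.0013, "dz": -0.011, "rx": -0.0007, "ry": 0.007, "rz": 0, "fingers": 1.0},
    {"dx": -0.014, "dy": -0.0026, "dz": -0.023, "rx": -0.0013, "ry": 0.0147, "rz": 0, "fingers": 1.0},
    {"dx": -0.02, "dy": -0.0033, "dz": -0.035, "rx": -0.002, "ry": 0.02, "rz": 0, "fingers": 1.0},
    {"dx": -0.0258, "dy": -0.004, "dz": -0.047, "rx": -0.0026, "ry": 0.0258, "rz": 0, "fingers": 1.0},
    {"dx": -0.0335, "dy": -0.005, "dz": -0.065, "rx": -0.0036, "ry": 0.034, "rz": 0, "fingers": 1.0},
    {"dx": -0.0414, "dy": -0.0058, "dz": -0.084, "rx": -0.0046, "ry": 0.0423, "rz": 0, "fingers": 1.0},
    {"dx": -0.0414, "dy": -0.0058, "dz": -0.084, "rx": -0.0046, "ry": 0.0423, "rz": 0, "fingers": 1.0},
    {"dx": -0.0414, "dy": -0.0058, "dz": -0.084, "rx": -0.0046, "ry": 0.0423, "rz": 0, "fingers": 1.0}
  ]
}}

```text
time_s: 17.2
position: [0.5813, 0.2116, 0.1847]
tool_rot: [0.643, 0.722, -0.192, -0.171]
force: [-0.1, 0.1, -1.4]
gripper_width: 0.0205
grasp_force: 59.5
```

```bash
python3 p5.py; python3 st.py
```

```text
0.02050602455118766 59.471524357795715 [-0.0878  0.075  -1.3979] 17.2
W3 [0.6064 0.2147 0.2346] | [0.0417 0.0052 0.0832] [ 0.005  -0.0432  0.0005] | err 0.00mm 0.00deg q4 2.05
W4 [0.5974 0.2137 0.2191] | [0.0268 0.0035 0.0572] [ 0.003  -0.0267  0.0005] | err 0.00mm 0.00deg q4 2.08
W4b [0.5903 0.2129 0.2047] | [0.015  0.0021 0.0333] [ 0.0017 -0.0156  0.0005] | err 0.00mm 0.00deg q4 2.08
W5 [0.581  0.2118 0.1824] | [-0.0005  0.0003 -0.0039] [-0.0002  0.0009  0.0005] | err 0.00mm 0.00deg q4 2.09
W6 [0.555  0.2087 0.1271] | [-0.0438 -0.0048 -0.0961] [-0.0002  0.0009  0.0005] | err 0.00mm 0.00deg q4 1.94
W7 [0.5498 0.2081 0.114 ] | [-0.0526 -0.0058 -0.118 ] [-0.0002  0.0009  0.0005] | err 0.00mm 0.00deg q4 1.91
k,t,y mm [178.1564   0.9072   0.1942] F n,t,y [-1.2499 -0.631  -0.0847] M [-0.0191  0.0083  0.8072] grasp 59.471524357795715 0.02050602455118766 t 17.2
rot to full [-0.0002  0.0009  0.0005] pos [0.5813 0.2116 0.1847]
```

Call:
{"method": "jog_arm", "body": {
  "increments": [
    {"dx": -0.011, "dy": -0.001, "dz": -0.024, "rx": 0, "ry": 0.001, "rz": 0, "fingers": 1.0},
    {"dx": -0.022, "dy": -0.002, "dz": -0.048, "rx": 0, "ry": 0.001, "rz": 0, "fingers": 1.0},
    {"dx": -0.033, "dy": -0.003, "dz": -0.072, "rx": 0, "ry": 0.001, "rz": 0, "fingers": 1.0},
    {"dx": -0.044, "dy": -0.004, "dz": -0.096, "rx": 0, "ry": 0.001, "rz": 0, "fingers": 1.0},
    {"dx": -0.047, "dy": -0.0045, "dz": -0.103, "rx": 0, "ry": 0.001, "rz": 0, "fingers": 1.0},
    {"dx": -0.049, "dy": -0.005, "dz": -0.109, "rx": 0, "ry": 0.001, "rz": 0, "fingers": 1.0},
    {"dx": -0.049, "dy": -0.005, "dz": -0.109, "rx": 0, "ry": 0.001, "rz": 0, "fingers": 1.0}
  ]
}}

```text
time_s: 17.9
position: [0.5524, 0.2086, 0.1205]
tool_rot: [0.643, 0.721, -0.192, -0.172]
force: [0.5, 0.7, -2.3]
gripper_width: 0.0204
grasp_force: 59.5
```

```bash
python3 st.py
```

```text
k,t,y mm [107.9626  -6.0887  -0.2092] F n,t,y [-1.6974 -1.6621 -0.6507] M [ 0.0579 -0.0503  0.7324] grasp 59.45343732833862 0.020395215518634748 t 17.9
rot to full [-0.0003  0.0006  0.0005] pos [0.5524 0.2086 0.1205]
```

Call:
{"method": "jog_arm", "body": {
  "increments": [
    {"dx": -0.0017, "dy": -0.0002, "dz": -0.0029, "rx": 0, "ry": 0, "rz": 0, "fingers": 1.0},
    {"dx": -0.0033, "dy": -0.0004, "dz": -0.0058, "rx": 0, "ry": 0, "rz": 0, "fingers": 1.0},
    {"dx": -0.005, "dy": -0.0006, "dz": -0.0087, "rx": 0, "ry": 0, "rz": 0, "fingers": 1.0},
    {"dx": -0.005, "dy": -0.0006, "dz": -0.0087, "rx": 0, "ry": 0, "rz": 0, "fingers": 1.0}
  ]
}}

```text
time_s: 18.3
position: [0.5491, 0.2083, 0.1146]
tool_rot: [0.643, 0.721, -0.193, -0.172]
force: [0.5, -0.1, -1.2]
gripper_width: 0.0209
grasp_force: 59.5
```

```bash
python3 st.py
```

```text
k,t,y mm [101.2517  -6.1141  -0.2295] F n,t,y [-0.8079 -1.0242  0.154 ] M [ 0.0456 -0.0119  0.7607] grasp 59.54383671283722 0.020901531312210876 t 18.3
rot to full [-0.0002  0.0003  0.0005] pos [0.5491 0.2083 0.1146]
```

Call:
{"method": "jog_arm", "body": {
  "increments": [
    {"dx": -0.0008, "dy": -0.0001, "dz": -0.0014, "rx": 0, "ry": 0, "rz": 0, "fingers": 1.0},
    {"dx": -0.0017, "dy": -0.0002, "dz": -0.0029, "rx": 0, "ry": 0, "rz": 0, "fingers": 1.0},
    {"dx": -0.0017, "dy": -0.0002, "dz": -0.0029, "rx": 0, "ry": 0, "rz": 0, "fingers": 1.0}
  ]
}}

```text
time_s: 18.6
position: [0.5488, 0.2085, 0.1145]
tool_rot: [0.643, 0.722, -0.192, -0.171]
force: [4.1, 3.1, 6.0]
gripper_width: 0.0204
grasp_force: 60.6
```

```bash
python3 st.py
```

```text
k,t,y mm [100.96    -5.967   -0.4749] F n,t,y [ 7.4545 -0.8619 -2.6271] M [ 0.0187 -0.2884  0.4127] grasp 60.6287956237793 0.0204320871988155 t 18.6
rot to full [-0.0005  0.0011  0.0006] pos [0.5488 0.2085 0.1145]
```

Call:
{"method": "jog_arm", "body": {
  "increments": [
    {"dx": 0.0006, "dy": 0.0001, "dz": 0.001, "rx": 0, "ry": 0, "rz": 0, "fingers": 1.0},
    {"dx": 0.0024, "dy": 0.0003, "dz": 0.0, "rx": 0, "ry": 0, "rz": 0, "fingers": 1.0},
    {"dx": 0.0044, "dy": 0.0005, "dz": -0.001, "rx": 0, "ry": 0, "rz": 0, "fingers": 1.0},
    {"dx": 0.0044, "dy": 0.0005, "dz": -0.001, "rx": 0, "ry": 0, "rz": 0, "fingers": 1.0}
  ]
}}

```text
time_s: 19.0
position: [0.5508, 0.2087, 0.1134]
tool_rot: [0.643, 0.721, -0.192, -0.172]
force: [0.8, 2.5, 7.5]
gripper_width: 0.0205
grasp_force: 60.7
```

```bash
python3 st.py
```

```text
k,t,y mm [101.0198  -8.2159  -0.4611] F n,t,y [ 7.0981  2.8004 -2.3609] M [-0.1248 -0.3913 -0.1878] grasp 60.70814609527588 0.020489209618088658 t 19.0
rot to full [-0.0004  0.0004  0.0006] pos [0.5508 0.2087 0.1134]
```

Seated with light contact. Releasing slightly.

Call:
{"method": "jog_arm", "body": {
  "increments": [
    {"dx": 0, "dy": 0, "dz": 0, "rx": 0, "ry": 0, "rz": 0, "fingers": 0.74},
    {"dx": 0, "dy": 0, "dz": 0, "rx": 0, "ry": 0, "rz": 0, "fingers": 0.72},
    {"dx": 0, "dy": 0, "dz": 0, "rx": 0, "ry": 0, "rz": 0, "fingers": 0.7},
    {"dx": 0, "dy": 0, "dz": 0, "rx": 0, "ry": 0, "rz": 0, "fingers": 0.69},
    {"dx": 0, "dy": 0, "dz": 0, "rx": 0, "ry": 0, "rz": 0, "fingers": 0.69}
  ]
}}

```text
time_s: 19.5
position: [0.5495, 0.2082, 0.1128]
tool_rot: [0.642, 0.721, -0.194, -0.173]
force: [-7.3, -2.1, 6.4]
gripper_width: 0.0263
grasp_force: 4.7
```

```bash
python3 st.py; python3 ck.py | head -1
```

```text
k,t,y mm [99.8892 -7.3317 -0.1288] F n,t,y [1.7981 9.685  1.238 ] M [-0.0283  0.0653 -1.1194] grasp 4.670621958539982 0.02630702518169046 t 19.5
rot to full [-0.     -0.0007  0.0005] pos [0.5495 0.2082 0.1128]
120 (215, 297) 140 (216, 296) 160 (217, 295) 180 (219, 292) 200 (228, 282) 215 (229, 281) 230 (229, 281) top row 107
```

Call:
{"method": "jog_arm", "body": {
  "increments": [
    {"dx": -0.003, "dy": -0.0003, "dz": 0.0018, "rx": 0, "ry": 0, "rz": 0, "fingers": 0.69},
    {"dx": 0.001, "dy": 0.0001, "dz": 0.009, "rx": 0, "ry": 0, "rz": 0, "fingers": 0.69},
    {"dx": 0.006, "dy": 0.0007, "dz": 0.0178, "rx": 0, "ry": 0, "rz": 0, "fingers": 0.69},
    {"dx": 0.0135, "dy": 0.0016, "dz": 0.031, "rx": 0, "ry": 0, "rz": 0, "fingers": 0.69},
    {"dx": 0.022, "dy": 0.0026, "dz": 0.0455, "rx": 0, "ry": 0, "rz": 0, "fingers": 0.69},
    {"dx": 0.037, "dy": 0.0045, "dz": 0.072, "rx": 0, "ry": 0, "rz": 0, "fingers": 0.69},
    {"dx": 0.055, "dy": 0.0066, "dz": 0.103, "rx": 0, "ry": 0, "rz": 0, "fingers": 0.8},
    {"dx": 0.055, "dy": 0.0066, "dz": 0.103, "rx": 0, "ry": 0, "rz": 0, "fingers": 1.0},
    {"dx": 0.055, "dy": 0.0066, "dz": 0.103, "rx": 0, "ry": 0, "rz": 0, "fingers": 1.0}
  ]
}}

```text
time_s: 20.45
position: [0.5842, 0.2124, 0.1739]
tool_rot: [0.643, 0.721, -0.192, -0.172]
force: [0.7, -0.2, 0.0]
gripper_width: 0.0002
grasp_force: 0.0
```

```bash
cat > ck2.py <<'E'
from wp import *
n=models and None
im=imaging.get_image("wrist"); c=cam("wrist"); h=cv2.cvtColor(im,cv2.COLOR_BGR2HSV); m=cv2.inRange(h,(5,190,60),(16,255,255))
for rr in range(100,260,15):
    cc=np.where(m[rr,120:400])[0]+120; print(rr,(int(cc.min()),int(cc.max())) if len(cc)>5 else None,end=" ")
rs=np.where((m[:,120:400].sum(1)>2000))[0]; print("rows",rs.min(),rs.max())
for tt in(-.014,-.006):
    B=O+.005*cn+tt*ct
    for nm,a,b,y_ in(("slab",.095,.011,.06),("horn",.06,.023,.072)):
        print(tt,nm,*[proj(c,B+a*cn+s*b*ct+e*y_*cyv)[0].round(0) for e in(-1,1) for s in(1,-1)])
for q in["controller","controller_grip","controller_middle"]:
    print(q,[(round(d["conf"],2),np.round(np.array(d["at"])*[512,384],1).tolist()) for d in models.tip_of(q,"wrist")][:2])
E
python3 ck2.py; python3 st.py
```

```text
100 None 115 (231, 288) 130 (231, 288) 145 (231, 287) 160 (234, 284) 175 (240, 281) 190 (240, 280) 205 (241, 280) 220 (233, 279) 235 (233, 284) 250 None rows 107 245
-0.014 slab [246. 128.] [280. 128.] [247. 287.] [275. 287.]
-0.014 horn [230. 108.] [292. 108.] [234. 275.] [285. 275.]
-0.006 slab [233. 128.] [267. 128.] [237. 287.] [265. 287.]
-0.006 horn [220. 108.] [281. 108.] [225. 275.] [277. 275.]
controller [(0.74, [251.6, 179.0])]
controller_grip [(0.78, [260.8, 205.5])]
controller_middle [(0.76, [259.1, 195.8])]
k,t,y mm [169.3152  -6.3914  -0.3425] F n,t,y [ 0.3894 -0.75   -0.3177] M [ 0.0172 -0.0207  0.4355] grasp 0.0 0.00014558026109425423 t 20.65
rot to full [-0.0002 -0.0002  0.0005] pos [0.5831 0.2124 0.1734]
```

Controller seated, with its horns at the position predicted for leaning on the lower wall. Next is the flap, using closed fingers and a vertical tool: go over it, get behind it, then sweep.

```bash
cat > fl.py <<'E'
from wp import *
H=O+.123*cn+.042*ct; xh=-ct.copy(); xh[2]=0; xh/=np.linalg.norm(xh); zz=np.array([0,0,1.])
GV=G(cy,30)
def sweep(e,d):
    a=np.radians(e); u=np.cos(a)*xh+np.sin(a)*zz; w=-np.sin(a)*xh+np.cos(a)*zz
    K=H+d*u+.004*w
    off=-.0145*xh if e>=0 else .0145*xh*(-e/10 if e>-10 else 1)
    if -0.01<=e<1: off=0*xh
    return K+off+.019*zz
if __name__=="__main__":
    print("H",H)
    wps([("A",np.array([.60,.2135,.30]),GV),("B",H-.052*xh+zz*(.30-H[2]),GV),("C",H-.052*xh+zz*(.238-H[2]),GV)])
E
python3 fl.py; python3 - <<'E'
import sys; sys.path.insert(0,'.')
from h import *
for cname in("top","side"):
    imaging.get_image(cname)
    for q in("case_hinge","flap_edge"):
        print(cname,q,[(round(d["conf"],2),np.round(np.array(d["at"])*[512,384],1).tolist()) for d in models.tip_of(q,cname)][:3])
from fl import H
from wp import cn,ct
for cname in("top","side"): print(cname,proj(cam(cname),[H,H+.088*(.588*ct+.81*cn)]))
E
```

```text
H [0.5186 0.2044 0.1575]
A [0.6    0.2135 0.3   ] | [0.0281 0.0019 0.2109] [ 0.0191 -0.1657  0.0004] | err 0.00mm 0.00deg q4 1.67
B [0.4669 0.1984 0.3   ] | [-0.1937 -0.0233  0.2109] [ 0.0191 -0.1657  0.0004] | err 0.00mm 0.00deg q4 1.66
C [0.4669 0.1984 0.238 ] | [-0.1937 -0.0233  0.1076] [ 0.0191 -0.1657  0.0004] | err 0.00mm 0.00deg q4 1.55
top case_hinge [(0.95, [175.1, 149.9]), (0.71, [202.4, 231.0])]
top flap_edge []
side case_hinge [(0.79, [143.0, 240.4]), (0.65, [274.6, 247.0])]
side flap_edge [(0.76, [113.6, 253.1]), (0.67, [303.8, 222.7])]
top [[199.0823 235.1716]
 [194.1709 235.1719]]
side [[277.6514 248.1475]
 [283.6754 216.8755]]
```

Call:
{"method": "jog_arm", "body": {
  "increments": [
    {"dx": 0.012, "dy": 0.001, "dz": 0.03, "rx": 0.004, "ry": -0.033, "rz": 0, "fingers": 1.0},
    {"dx": 0.02, "dy": 0.0015, "dz": 0.08, "rx": 0.009, "ry": -0.08, "rz": 0, "fingers": 1.0},
    {"dx": 0.028, "dy": 0.0019, "dz": 0.14, "rx": 0.014, "ry": -0.12, "rz": 0, "fingers": 1.0},
    {"dx": 0.028, "dy": 0.0019, "dz": 0.21, "rx": 0.0191, "ry": -0.1657, "rz": 0, "fingers": 1.0},
    {"dx": 0.028, "dy": 0.0019, "dz": 0.23, "rx": 0.0191, "ry": -0.1657, "rz": 0, "fingers": 1.0},
    {"dx": -0.04, "dy": -0.006, "dz": 0.23, "rx": 0.0191, "ry": -0.1657, "rz": 0, "fingers": 1.0},
    {"dx": -0.11, "dy": -0.014, "dz": 0.23, "rx": 0.0191, "ry": -0.1657, "rz": 0, "fingers": 1.0},
    {"dx": -0.18, "dy": -0.022, "dz": 0.23, "rx": 0.0191, "ry": -0.1657, "rz": 0, "fingers": 1.0},
    {"dx": -0.24, "dy": -0.0288, "dz": 0.23, "rx": 0.0191, "ry": -0.1657, "rz": 0, "fingers": 1.0},
    {"dx": -0.24, "dy": -0.0288, "dz": 0.23, "rx": 0.0191, "ry": -0.1657, "rz": 0, "fingers": 1.0},
    {"dx": -0.24, "dy": -0.0288, "dz": 0.23, "rx": 0.0191, "ry": -0.1657, "rz": 0, "fingers": 1.0}
  ]
}}

```text
time_s: 22.05
position: [0.4394, 0.1952, 0.3128]
tool_rot: [0.665, 0.747, 0.001, 0.001]
force: [-0.3, -0.6, 0.5]
gripper_width: -0.0003
grasp_force: 0.0
```

```bash
cat > p6.py <<'E'
from fl import *
s=r.state(); print(s["position"],s["force"],s["time_s"])
wps([("C0",H-.08*xh+zz*(.236-H[2]),GV)]+[("e%d"%e,sweep(e,d),GV) for e,d in((105,.068),(90,.068),(75,.068),(60,.068),(45,.068),(30,.068),(15,.068),(0,.07),(-10,.072),(-20,.072),(-26,.072),(-29,.072))])
E
python3 p6.py; python3 - <<'E'
import sys; sys.path.insert(0,'.')
from fl import *
im=imaging.get_image("side"); hs=cv2.cvtColor(im,cv2.COLOR_BGR2HSV); m=cv2.inRange(hs,(105,150,60),(125,255,255)); m[:,:225]=0; m[:180]=0
ys,xs=np.where(m>0); print("blue px",len(xs)); 
for rr in range(ys.min(),ys.max()+1,12): print(rr,xs[ys==rr].min() if (ys==rr).any() else None,xs[ys==rr].max() if (ys==rr).any() else None,end="; ")
print()
from wp import cyv
for a in(2.2,2.35,2.5,2.7):
    u=-np.cos(a)*ct+np.sin(a)*cn
    print(a,proj(cam("side"),[H-.088*cyv,H+.088*cyv,H+.088*u-.088*cyv,H+.088*u+.088*cyv]).round(0).tolist())
E
```

```text
[0.4394 0.1952 0.3128] [-0.2589 -0.5722  0.4675] 22.05
C0 [0.4391 0.1951 0.236 ] | [-0.0006 -0.0001 -0.1279] [-0.0002  0.001   0.0004] | err 0.00mm 0.00deg q4 1.56
e105 [0.4828 0.2002 0.2412] | [ 0.0723  0.0084 -0.1193] [-0.0002  0.001   0.0004] | err 0.00mm 0.00deg q4 1.55
e90 [0.5002 0.2023 0.2445] | [ 0.1012  0.0118 -0.1137] [-0.0002  0.001   0.0004] | err 0.00mm 0.00deg q4 1.55
e75 [0.5178 0.2043 0.2432] | [ 0.1306  0.0153 -0.1159] [-0.0002  0.001   0.0004] | err 0.00mm 0.00deg q4 1.55
e60 [0.5345 0.2063 0.2374] | [ 0.1584  0.0185 -0.1256] [-0.0002  0.001   0.0004] | err 0.00mm 0.00deg q4 1.54
e45 [0.5491 0.208  0.2274] | [ 0.1828  0.0214 -0.1422] [-0.0002  0.001   0.0004] | err 0.00mm 0.00deg q4 1.52
e30 [0.5607 0.2094 0.214 ] | [ 0.202   0.0237 -0.1646] [-0.0002  0.001   0.0004] | err 0.00mm 0.00deg q4 1.50
e15 [0.5684 0.2103 0.198 ] | [ 0.2149  0.0252 -0.1913] [-0.0002  0.001   0.0004] | err 0.00mm 0.00deg q4 1.47
e0 [0.5881 0.2126 0.1805] | [ 0.2477  0.029  -0.2204] [-0.0002  0.001   0.0004] | err 0.00mm 0.00deg q4 1.44
e-10 [0.6041 0.2145 0.168 ] | [ 0.2744  0.0322 -0.2413] [-0.0002  0.001   0.0004] | err 0.00mm 0.00deg q4 1.43
e-20 [0.6015 0.2142 0.1557] | [ 0.2701  0.0317 -0.2618] [-0.0002  0.001   0.0004] | err 0.00mm 0.00deg q4 1.40
e-26 [0.599  0.2139 0.1486] | [ 0.2659  0.0312 -0.2737] [-0.0002  0.001   0.0004] | err 0.00mm 0.00deg q4 1.39
e-29 [0.5974 0.2137 0.1451] | [ 0.2633  0.0309 -0.2794] [-0.0002  0.001   0.0004] | err 0.00mm 0.00deg q4 1.38
blue px 986
197 305 306; 209 295 304; 221 285 302; 233 283 300; 245 280 299; 257 278 297; 269 276 285; 281 273 273; 
2.2 [[271.0, 281.0], [283.0, 220.0], [277.0, 249.0], [289.0, 189.0]]
2.35 [[271.0, 281.0], [283.0, 220.0], [284.0, 251.0], [295.0, 191.0]]
2.5 [[271.0, 281.0], [283.0, 220.0], [291.0, 254.0], [301.0, 193.0]]
2.7 [[271.0, 281.0], [283.0, 220.0], [300.0, 258.0], [308.0, 197.0]]
```

Call:
{"method": "jog_arm", "body": {
  "increments": [
    {"dx": 0, "dy": 0, "dz": -0.07, "rx": 0, "ry": 0, "rz": 0, "fingers": 1.0},
    {"dx": 0, "dy": 0, "dz": -0.132, "rx": 0, "ry": 0, "rz": 0, "fingers": 1.0},
    {"dx": 0.02, "dy": 0.002, "dz": -0.132, "rx": 0, "ry": 0, "rz": 0, "fingers": 1.0},
    {"dx": 0.046, "dy": 0.005, "dz": -0.132, "rx": 0, "ry": 0, "rz": 0, "fingers": 1.0},
    {"dx": 0.06, "dy": 0.007, "dz": -0.125, "rx": 0, "ry": 0, "rz": 0, "fingers": 1.0},
    {"dx": 0.072, "dy": 0.0084, "dz": -0.12, "rx": 0, "ry": 0, "rz": 0, "fingers": 1.0},
    {"dx": 0.087, "dy": 0.01, "dz": -0.116, "rx": 0, "ry": 0, "rz": 0, "fingers": 1.0},
    {"dx": 0.101, "dy": 0.0118, "dz": -0.1137, "rx": 0, "ry": 0, "rz": 0, "fingers": 1.0},
    {"dx": 0.116, "dy": 0.0135, "dz": -0.1145, "rx": 0, "ry": 0, "rz": 0, "fingers": 1.0},
    {"dx": 0.1306, "dy": 0.0153, "dz": -0.116, "rx": 0, "ry": 0, "rz": 0, "fingers": 1.0},
    {"dx": 0.1306, "dy": 0.0153, "dz": -0.116, "rx": 0, "ry": 0, "rz": 0, "fingers": 1.0}
  ]
}}

```text
time_s: 23.2
position: [0.519, 0.2043, 0.2421]
tool_rot: [0.665, 0.747, 0.001, 0.0]
force: [0.3, -0.6, -0.4]
gripper_width: 0.0001
grasp_force: 0.0
```

```bash
cat > ang.py <<'E'
from fl import *
im=imaging.get_image("side"); hs=cv2.cvtColor(im,cv2.COLOR_BGR2HSV); m=cv2.inRange(hs,(105,150,60),(125,255,255)); m[:,:225]=0; m[:150]=0
ys,xs=np.where(m>0); pts=np.stack([xs,ys],1).astype(np.int32); hu=cv2.convexHull(pts)
print("blue px",len(xs),"hull",cv2.approxPolyDP(hu,3,True)[:,0].tolist())
for a in np.arange(0,2.3,.25):
    u=-np.cos(a)*ct+np.sin(a)*cn
    print(round(a,2),proj(cam("side"),[H+.088*u-.088*cyv,H+.088*u+.088*cyv]).round(0).tolist())
s=r.state(); print(s["position"],s["force"],s["time_s"])
E
python3 ang.py
```

```text
blue px 952 hull [[483, 155], [272, 279], [263, 245], [271, 212], [280, 203], [435, 150]]
0.0 [[233.0, 290.0], [250.0, 230.0]]
0.25 [[228.0, 283.0], [246.0, 223.0]]
0.5 [[226.0, 275.0], [244.0, 216.0]]
0.75 [[227.0, 268.0], [245.0, 209.0]]
1.0 [[230.0, 261.0], [248.0, 202.0]]
1.25 [[236.0, 255.0], [254.0, 196.0]]
1.5 [[245.0, 251.0], [262.0, 192.0]]
1.75 [[255.0, 248.0], [271.0, 189.0]]
2.0 [[267.0, 248.0], [281.0, 188.0]]
2.25 [[280.0, 250.0], [291.0, 190.0]]
[0.5184 0.2043 0.2422] [-0.4598 -0.4856 -0.0442] 23.25
```

Call:
{"method": "jog_arm", "body": {
  "increments": [
    {"dx": 0.014, "dy": 0.0016, "dz": -0.004, "rx": 0, "ry": 0, "rz": 0, "fingers": 1.0},
    {"dx": 0.028, "dy": 0.0032, "dz": -0.0097, "rx": 0, "ry": 0, "rz": 0, "fingers": 1.0},
    {"dx": 0.041, "dy": 0.0047, "dz": -0.0175, "rx": 0, "ry": 0, "rz": 0, "fingers": 1.0},
    {"dx": 0.052, "dy": 0.0061, "dz": -0.0263, "rx": 0, "ry": 0, "rz": 0, "fingers": 1.0},
    {"dx": 0.0625, "dy": 0.0073, "dz": -0.037, "rx": 0, "ry": 0, "rz": 0, "fingers": 1.0},
    {"dx": 0.0714, "dy": 0.0084, "dz": -0.0487, "rx": 0, "ry": 0, "rz": 0, "fingers": 1.0},
    {"dx": 0.079, "dy": 0.0092, "dz": -0.062, "rx": 0, "ry": 0, "rz": 0, "fingers": 1.0},
    {"dx": 0.0843, "dy": 0.0099, "dz": -0.0754, "rx": 0, "ry": 0, "rz": 0, "fingers": 1.0},
    {"dx": 0.1, "dy": 0.0118, "dz": -0.09, "rx": 0, "ry": 0, "rz": 0, "fingers": 1.0},
    {"dx": 0.117, "dy": 0.0137, "dz": -0.1045, "rx": 0, "ry": 0, "rz": 0, "fingers": 1.0},
    {"dx": 0.117, "dy": 0.0137, "dz": -0.1045, "rx": 0, "ry": 0, "rz": 0, "fingers": 1.0}
  ]
}}

```text
time_s: 24.35
position: [0.5885, 0.2124, 0.1778]
tool_rot: [0.665, 0.747, -0.0, -0.0]
force: [0.4, -0.9, 0.3]
gripper_width: 0.0002
grasp_force: 0.0
```

```bash
python3 ang.py; sed -i 's/("e%d"%e,sweep(e,d),GV) for e,d in(.*))\])/("e%d"%e,sweep(e,d),GV) for e,d in((-10,.068),(-15,.068),(-20,.068),(-24,.068),(-27,.068),(-29,.068),(-32,.068)) ])/' p6.py; python3 p6.py
```

```text
blue px 2272 hull [[483, 155], [271, 280], [228, 275], [238, 241], [257, 217], [435, 150]]
0.0 [[233.0, 290.0], [250.0, 230.0]]
0.25 [[228.0, 283.0], [246.0, 223.0]]
0.5 [[226.0, 275.0], [244.0, 216.0]]
0.75 [[227.0, 268.0], [245.0, 209.0]]
1.0 [[230.0, 261.0], [248.0, 202.0]]
1.25 [[236.0, 255.0], [254.0, 196.0]]
1.5 [[245.0, 251.0], [262.0, 192.0]]
1.75 [[255.0, 248.0], [271.0, 189.0]]
2.0 [[267.0, 248.0], [281.0, 188.0]]
2.25 [[280.0, 250.0], [291.0, 190.0]]
[0.5882 0.2124 0.1786] [ 0.0485 -0.3674  1.0986] 24.4
[0.5882 0.2124 0.1786] [ 0.0485 -0.3674  1.0986] 24.4
C0 [0.4391 0.1951 0.236 ] | [-0.2484 -0.0288  0.0956] [-0.0001 -0.0001  0.0005] | err 0.00mm 0.00deg q4 1.56
e-10 [0.6002 0.214  0.1687] | [ 0.02    0.0027 -0.0166] [-0.0001 -0.0001  0.0005] | err 0.00mm 0.00deg q4 1.43
e-15 [0.5992 0.2139 0.1628] | [ 0.0184  0.0025 -0.0264] [-0.0001 -0.0001  0.0005] | err 0.00mm 0.00deg q4 1.42
e-20 [0.5978 0.2137 0.157 ] | [ 0.016   0.0022 -0.036 ] [-0.0001 -0.0001  0.0005] | err 0.00mm 0.00deg q4 1.41
e-24 [0.5963 0.2136 0.1525] | [ 0.0135  0.0019 -0.0435] [-0.0001 -0.0001  0.0005] | err 0.00mm 0.00deg q4 1.40
e-27 [0.5949 0.2134 0.1492] | [ 0.0113  0.0017 -0.049 ] [-0.0001 -0.0001  0.0005] | err 0.00mm 0.00deg q4 1.39
e-29 [0.594  0.2133 0.1471] | [ 0.0097  0.0015 -0.0526] [-0.0001 -0.0001  0.0005] | err 0.00mm 0.00deg q4 1.39
e-32 [0.5923 0.2131 0.1439] | [ 0.007   0.0012 -0.0579] [-0.0001 -0.0001  0.0005] | err 0.00mm 0.00deg q4 1.38
```

Call:
{"method": "jog_arm", "body": {
  "increments": [
    {"dx": 0.01, "dy": 0.0013, "dz": -0.008, "rx": 0, "ry": 0, "rz": 0, "fingers": 1.0},
    {"dx": 0.02, "dy": 0.0027, "dz": -0.0166, "rx": 0, "ry": 0, "rz": 0, "fingers": 1.0},
    {"dx": 0.0184, "dy": 0.0025, "dz": -0.0264, "rx": 0, "ry": 0, "rz": 0, "fingers": 1.0},
    {"dx": 0.016, "dy": 0.0022, "dz": -0.036, "rx": 0, "ry": 0, "rz": 0, "fingers": 1.0},
    {"dx": 0.0135, "dy": 0.0019, "dz": -0.0435, "rx": 0, "ry": 0, "rz": 0, "fingers": 1.0},
    {"dx": 0.0135, "dy": 0.0019, "dz": -0.0435, "rx": 0, "ry": 0, "rz": 0, "fingers": 1.0}
  ]
}}

```text
time_s: 25.0
position: [0.5957, 0.2136, 0.1529]
tool_rot: [0.665, 0.747, 0.0, -0.0]
force: [0.1, -0.2, 0.4]
gripper_width: -0.0001
grasp_force: 0.1
```

Call:
{"method": "jog_arm", "body": {
  "increments": [
    {"dx": -0.001, "dy": 0, "dz": -0.003, "rx": 0, "ry": 0, "rz": 0, "fingers": 1.0},
    {"dx": -0.0022, "dy": -0.0002, "dz": -0.0055, "rx": 0, "ry": 0, "rz": 0, "fingers": 1.0},
    {"dx": -0.0022, "dy": -0.0002, "dz": -0.0055, "rx": 0, "ry": 0, "rz": 0, "fingers": 1.0}
  ]
}}

```text
time_s: 25.3
position: [0.5952, 0.2136, 0.151]
tool_rot: [0.665, 0.747, 0.001, 0.001]
force: [-0.3, -0.1, 2.7]
gripper_width: 0.0
grasp_force: 1.4
```

```bash
python3 ang.py|sed -n '1,3p;$p'; python3 st.py
```

```text
blue px 2020 hull [[483, 155], [270, 280], [232, 285], [240, 255], [255, 226], [435, 150]]
0.0 [[233.0, 290.0], [250.0, 230.0]]
0.25 [[228.0, 283.0], [246.0, 223.0]]
[0.5952 0.2136 0.151 ] [-1.6047 -0.6994  4.0628] 25.35
k,t,y mm [155.9303 -28.1186  -0.1288] F n,t,y [2.6808 3.4822 0.5075] M [ 0.0308 -0.0601 -0.1303] grasp 1.6212947998428717 8.598427072741615e-06 t 25.35
rot to full [-0.0195  0.1662  0.0005] pos [0.5952 0.2136 0.151 ]
```

Call:
{"method": "jog_arm", "body": {
  "increments": [
    {"dx": -0.001, "dy": 0, "dz": -0.002, "rx": 0, "ry": 0, "rz": 0, "fingers": 1.0},
    {"dx": -0.0017, "dy": 0, "dz": -0.004, "rx": 0, "ry": 0, "rz": 0, "fingers": 1.0},
    {"dx": -0.0017, "dy": 0, "dz": -0.004, "rx": 0, "ry": 0, "rz": 0, "fingers": 1.0}
  ]
}}

```text
time_s: 25.65
position: [0.594, 0.2135, 0.1481]
tool_rot: [0.665, 0.747, 0.001, 0.0]
force: [-0.9, -1.5, 3.3]
gripper_width: 0.0
grasp_force: 1.2
```

Call:
{"method": "jog_arm", "body": {
  "increments": [
    {"dx": -0.001, "dy": 0, "dz": -0.002, "rx": 0, "ry": 0, "rz": 0, "fingers": 1.0},
    {"dx": -0.0017, "dy": 0, "dz": -0.004, "rx": 0, "ry": 0, "rz": 0, "fingers": 1.0},
    {"dx": -0.0017, "dy": 0, "dz": -0.004, "rx": 0, "ry": 0, "rz": 0, "fingers": 1.0}
  ]
}}

```text
time_s: 25.95
position: [0.5926, 0.2135, 0.1449]
tool_rot: [0.665, 0.747, 0.0, -0.0]
force: [-0.1, 0.6, -0.3]
gripper_width: 0.0002
grasp_force: 0.0
```

```bash
python3 ang.py|sed -n '1,3p;$p'; python3 st.py
```

```text
blue px 1878 hull [[483, 155], [270, 280], [234, 288], [251, 233], [258, 227], [435, 150]]
0.0 [[233.0, 290.0], [250.0, 230.0]]
0.25 [[228.0, 283.0], [246.0, 223.0]]
[0.5927 0.2135 0.1451] [-0.0073  0.5259 -0.1265] 26.0
k,t,y mm [149.5319 -28.8923  -0.3904] F n,t,y [-0.0825 -0.1101 -0.5231] M [-0.0023  0.0247 -0.0478] grasp 0.0 -0.00015049699600740114 t 26.0
rot to full [-0.0195  0.1657  0.0005] pos [0.5927 0.2135 0.1451]
```

The force fell to zero, which suggests the tab snapped in. A light confirming press, then retreat.

Call:
{"method": "jog_arm", "body": {
  "increments": [
    {"dx": -0.0008, "dy": 0, "dz": -0.002, "rx": 0, "ry": 0, "rz": 0, "fingers": 1.0},
    {"dx": -0.0014, "dy": 0, "dz": -0.0035, "rx": 0, "ry": 0, "rz": 0, "fingers": 1.0},
    {"dx": -0.0014, "dy": 0, "dz": -0.0035, "rx": 0, "ry": 0, "rz": 0, "fingers": 1.0}
  ]
}}

```text
time_s: 26.3
position: [0.5921, 0.2135, 0.1435]
tool_rot: [0.665, 0.747, 0.001, 0.0]
force: [-0.1, -1.4, -0.3]
gripper_width: -0.0004
grasp_force: 0.1
```

Call:
{"method": "jog_arm", "body": {
  "increments": [
    {"dx": 0.004, "dy": 0, "dz": 0.02, "rx": 0, "ry": 0, "rz": 0, "fingers": 1.0},
    {"dx": 0.01, "dy": 0, "dz": 0.07, "rx": 0, "ry": 0, "rz": 0, "fingers": 1.0},
    {"dx": 0.01, "dy": 0, "dz": 0.14, "rx": 0, "ry": 0, "rz": 0, "fingers": 1.0},
    {"dx": 0.01, "dy": 0, "dz": 0.22, "rx": 0, "ry": 0, "rz": 0, "fingers": 1.0},
    {"dx": 0, "dy": -0.06, "dz": 0.25, "rx": 0, "ry": 0, "rz": 0, "fingers": 1.0},
    {"dx": -0.02, "dy": -0.14, "dz": 0.25, "rx": 0, "ry": 0, "rz": 0, "fingers": 1.0},
    {"dx": -0.05, "dy": -0.22, "dz": 0.25, "rx": 0, "ry": 0, "rz": 0, "fingers": 1.0},
    {"dx": -0.08, "dy": -0.3, "dz": 0.25, "rx": 0, "ry": 0, "rz": 0, "fingers": 1.0},
    {"dx": -0.1, "dy": -0.36, "dz": 0.25, "rx": 0, "ry": 0, "rz": 0, "fingers": 1.0},
    {"dx": -0.1, "dy": -0.36, "dz": 0.25, "rx": 0, "ry": 0, "rz": 0, "fingers": 1.0},
    {"dx": -0.1, "dy": -0.36, "dz": 0.25, "rx": 0, "ry": 0, "rz": 0, "fingers": 1.0}
  ]
}}

```text
time_s: 27.4
position: [0.5323, -0.0033, 0.2947]
tool_rot: [0.666, 0.746, 0.001, 0.001]
force: [-0.7, -0.5, -0.4]
gripper_width: 0.0
grasp_force: 0.0
```

```bash
python3 ang.py|sed -n '1,3p;$p'; python3 - <<'E'
from h import *
for n in("top","side"):
    imaging.get_image(n)
    for q in("tumbler_a","tin","case_hinge","flap_edge","controller"):
        print(n,q,[(round(d["conf"],2),np.round(np.array(d["at"])*[512,384],1).tolist()) for d in models.tip_of(q,n)][:3])
E
```

```text
blue px 2275 hull [[483, 155], [270, 280], [234, 288], [251, 229], [435, 150]]
0.0 [[233.0, 290.0], [250.0, 230.0]]
0.25 [[228.0, 283.0], [246.0, 223.0]]
[ 0.5325 -0.0024  0.2944] [0.4731 0.6602 0.5952] 27.45
top tumbler_a [(0.85, [146.2, 215.9]), (0.64, [372.9, 195.9]), (0.62, [200.5, 232.5])]
top tin [(0.27, [147.2, 214.4])]
top case_hinge [(0.91, [173.8, 154.4]), (0.6, [202.2, 234.7])]
top flap_edge [(0.89, [196.7, 212.3]), (0.86, [176.0, 135.2]), (0.65, [203.1, 239.3])]
top controller []
side tumbler_a [(0.82, [290.7, 151.2]), (0.66, [203.5, 360.1]), (0.32, [287.2, 298.8])]
side tin [(0.9, [194.3, 220.9])]
side case_hinge [(0.81, [278.4, 246.4]), (0.59, [144.8, 239.6])]
side flap_edge [(0.82, [241.2, 258.1]), (0.69, [107.9, 255.5])]
side controller [(0.64, [303.1, 198.3])]
```

The flap stayed shut for over a second after release: its corners are at (234,288) and (251,229), an angle near 0.03. The glasses and the tin are where they were.

```bash
python3 -c "
from station import r
print(r.sign_off())"
```

```text
the job is handed in; nothing more can be done
None
```

I handed the job in at about 27 s: the controller is seated and leaning in the grey case (after one trip back to the cradle to grip it higher), the flap stayed shut after I let go, and the glasses and tin are where they were.

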